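# Lay out the work stand: tools on the sloped rest, grips in the holder

### The job

Clear the quick-release skewer off the sloped tool rest and lay it in the steel tray; only once the rest is empty, lean every tire lever and folding multi-tool on it side by side, flat on the slope, lengthwise up it, each with its lower end settled against the bottom lip. Stand every handlebar grip end-down in the narrow holder, one to a cell, all the way to the floor. Do not disturb the dish of washers, lube bottle, cartons, tape roll or spanner.

Things in the scene. Friction and masses are not known exactly. Their poses are not given: they have to be found in the camera images.
- slope: fixed aluminium sloped panel of the tool rest, 310 mm wide, 170 mm long, rising 30 degrees towards the robot; a lip 18 mm high along its bottom (far) edge, 14 mm cheeks at both sides. Origin: on the face at the middle of the lip's inner side, 35 mm above the table. x runs up the slope, y across it (clear from -150 to 150 mm), z out of the face. Room for four tools about 67 mm apart.
- holder: fixed narrow black plastic holder, open box 152 x 54 mm and 70 mm high with 4 mm walls and floor, split by two walls into three cells in a row, each 45 x 46 mm inside. Origin: centre of its underside, on the table. x runs along the row (cell centres at x = -49, 0 and +49 mm), y across, z up.
- tray: fixed open steel tray 130 x 180 mm, 28 mm high, 4 mm walls, floor 4 mm thick. Origin: centre of its underside; x across the 130 mm, y along the 180 mm, z up.
- skewer_c (a point): steel quick-release skewer lying on the sloped rest, lengthwise up the slope with its nut end against the lip: a 12 mm thick shaft, 150 mm long overall, with 22 x 22 mm square blocks 20 mm long at both ends (the shaft is held 5 mm clear of the surface) and a short cam handle reaching 42 mm to the +y side at the +x end; 110 g. This point is the shaft's centre, 11 mm above the surface it lies on; x along the shaft, z out of the surface.
- lever_a_c (a point): orange plastic tire lever lying flat: a handle 100 x 26 x 16 mm thick with a narrower blade 42 x 19 x 12 mm at the +x end, 140 mm long overall, about 50 g. This point is its centre, half-way through the 16 mm (8 mm above its underside), mid-length; x runs along its length, z up out of its flat face. May be absent (None).
- lever_b_c (a point): orange plastic tire lever lying flat: a handle 100 x 26 x 16 mm thick with a narrower blade 42 x 19 x 12 mm at the +x end, 140 mm long overall, about 50 g. This point is its centre, half-way through the 16 mm (8 mm above its underside), mid-length; x runs along its length, z up out of its flat face. May be absent (None).
- multi_a_c (a point): folded aluminium multi-tool lying flat: two bright side plates with dark steel leaves between, a block 105 x 34 x 22 mm, about 140 g. This point is its centre (11 mm above its underside); x runs along its length, y across the 34 mm, z up. May be absent (None).
- multi_b_c (a point): folded aluminium multi-tool lying flat: two bright side plates with dark steel leaves between, a block 105 x 34 x 22 mm, about 140 g. This point is its centre (11 mm above its underside); x runs along its length, y across the 34 mm, z up. May be absent (None).
- grip_a_c (a point): black rubber-covered rigid handlebar grip, a plain ribbed cylinder 32 mm in diameter and 140 mm long, standing on end on the table, about 90 g; either end may go down. This point is its centre (70 mm from each end); z runs along its length. May be absent (None).
- grip_b_c (a point): black rubber-covered rigid handlebar grip, a plain ribbed cylinder 32 mm in diameter and 140 mm long, standing on end on the table, about 90 g; either end may go down. This point is its centre (70 mm from each end); z runs along its length. May be absent (None).
- grip_c_c (a point): black rubber-covered rigid handlebar grip, a plain ribbed cylinder 32 mm in diameter and 140 mm long, standing on end on the table, about 90 g; either end may go down. This point is its centre (70 mm from each end); z runs along its length. May be absent (None).
- dish: small glass dish of steel washers, 84 mm across, 30 mm high; leave alone. Origin at its underside.
- lube: white plastic lube bottle, 48 mm across, 130 mm high; leave alone. Origin at its underside.
- carton_a: cardboard carton 110 x 75 x 45 mm at the left; leave alone.
- carton_b: cardboard carton 110 x 75 x 45 mm at the left; leave alone.
- tape: roll of black tape, 90 mm across, 25 mm high, lying flat at the right; leave alone.
- spanner: steel spanner 180 mm long lying at the far side; leave alone.

How it is judged:
By the outcome, as a careful person would: the job done as asked, in the order asked, and still so for the second after the job is handed in, with the robot touching nothing.
Of lever_a, multi_a, lever_b, multi_b only 3 to 4 are there at a start; the rules pass over those that are not, and their reading is None.
Of grip_a, grip_b, grip_c only 2 to 3 are there at a start; the rules pass over those that are not, and their reading is None.
At some moment in a run one of lever_a, multi_a, lever_b, multi_b may be knocked a few centimetres aside while the robot is not near it.
It also fails if it takes over 210 s, if anything falls off the work surface, if the arm or the gripper's body presses on something with over 40 N, if the wrist force passes 120 N, or if a joint passes its speed limit or range.

### The arm

A 6-joint arm with a two-finger parallel gripper is mounted at the origin on the work surface. World frame = base frame: x ahead of the robot, y to its left, z up, the work surface at z = 0. Lengths are in m, angles in rad, forces in N, time in s.
With the tool pointing down it reaches from about 0.375 to 0.825 m from the base axis. Payload 5.5 kg.
Tool frame: the origin (TCP) lies at the very end of the fingers, on their centre line; the grasp point (between the pads) lies 19 mm behind it; z points along the fingers, x is the direction in which the jaws open and shut, and the axes are right-handed (so a half turn about z gives the same grasp; the last joint's range is limited). The gripper opens to 85 mm and grips with 20 to 120 N. Pads are 22 mm wide; open, the fingers measure 114 mm over their backs; the gripper's body (76 mm by 85 mm) begins 54 mm behind the grasp point. The pads swing forward as they close: fully open they stand 13 mm farther back than shut.
Start: joints at [-1.103, 0.314, -0.047, 1.21, 0, 1.571], TCP at [0.271, -0.536, 0.231] pointing down, gripper open.
Joint ranges: [-2.67, 2.67], [-0.69, 1.73], [-1.03, 1.25], [-2.08, 2.16], [-1.42, 1.45], [-3.14, 3.14]. Speed limits (rad/s): [2.39, 2.39, 3.01, 3.14, 3.14, 3.14].

### API

Orientations are given as a 3x3 rotation matrix whose columns are the frame's x, y, z axes.
In Python, from workcell import ctrl, grab_frame, nets gives the robot as it stands.
- The arm moves only by the tool jog_arm, never from a script. Its argument "steps" is a list of rows, each a list of 3 entries, a list of its own where there are three numbers: the turn, a rotation vector about the tool's x, y, z in rad, then the shift along the tool's x, y, z in cm, then the opening, from -1 (shut) to 1 (fully open). A call has 1 to 10 rows; each row is the pose to reach, as a shift and turn from the pose commanded when the call began, along the tool's axes at that moment; what a row does not reach only later rows make up. A row lasts 1/10 s, in which the tool goes at most 50 mm and 8.59 degrees, less where a joint would pass 70% of its speed; a pose out of reach is approached as far as the arm can. A call with a gripper value outside its range is refused whole. The fingers move at their own pace and stop on an object; "grip_force" is the grip in N (left out, the last holds). Time passes only in rows, so rows that repeat a pose let the fingers close. It gives the time, the measured TCP pose, the force and the opening at its end, in the units of the state.
- ctrl.get_obs(): the state, without advancing time (a new reading comes with each control period).
- grab_frame(name): name is "side" or "top" or "wrist"; returns a dict with "frame" (384x512x3 uint8, blue, green, red), "range_z" (384x512 float32, m along the optical axis (not along the pixel's ray), 0 where there is no reading), "mtx" (3x3 intrinsics, pixels), "R" (3x3) and "t" (3): a world point X has camera coordinates R X + t. Camera axes: x right, y down, z forward; pixel columns grow to the right and rows downward; lengths in m; the calibration is good to about 2 mm. A picture is of the moment at which its call begins.
- ctrl.finish_job(): hands the job in, once; it reports no verdict.
Trained networks look in the newest picture that a camera, given by its name, has taken for a name from the list of things; names that differ only in an ending like _2 or _b are one class to them, and where a whole thing is asked for, a point or a joint stands for the part that bears it (a point fixed in the world has none). Each returns a list of dicts, best first, with "p" (0 to 1); they miss things now and then, are a little off and sometimes report something else, mostly with a low value. They report only what shows in the picture. A call takes as long as a camera call.
- nets.boxes_of(camera, name): "point" ([x, y, z] in m, in world coordinates, good to about 4 mm: the middle of the surface that is visible of it).
The state is a dict: "time": time; "q": joint angles; "joint_velocities": joint speeds; "joint_torque": joint torques, N m; "ee_pos": TCP position; "eef_rot": TCP orientation; "force": force on the tool from outside, world axes, zero at the start; "moment": the same for the moment, N m; "opening": finger opening in m.
Only numpy, scipy, OpenCV 4.12 (cv2) and the standard library are available. Lean on these libraries where they do the work, as an engineer would, in place of code of your own. Each camera call takes 0.05 s, during which the arm holds its last target.

## Working session

There is one attempt and no reset: what is moved stays moved. The work goes in short steps, Python scripts to look and compute and a tool call to move; the robot and the scene stay as the last step left them, time stands still between calls to the robot, and variables do not carry over. Pictures are saved under pics/ and viewed, and the job is handed in when it is done.

Besides the shell and the picture viewer there is one more tool, called as name(argument=value, ...), one argument or row to a line, values as JSON. jog_arm: Moves the arm, as the interface text tells. Its arguments: {"type":"object","properties":{"steps":{"type":"array","items":{"type":"array"}},"grip_force":{"type":"number"}},"required":["steps"]}

```bash
ls; mkdir -p pics
python3 - <<'E'
from workcell import ctrl, grab_frame, nets
import cv2, numpy as np
o=ctrl.get_obs()
print(o['time'],o['ee_pos'],o['eef_rot'],o['opening'],o['force'])
for c in ['top','side']:
    f=grab_frame(c); cv2.imwrite(f'pics/{c}0.png',f['frame']); print(c,f['mtx'],f['R'],f['t'])
E
```

```text
pics
0.0 [ 0.27028921 -0.53503399  0.23043971] [[ 4.50925734e-01 -8.92561133e-01 -7.78663539e-04]
 [-8.92559877e-01 -4.50926406e-01  1.49756161e-03]
 [-1.68778524e-03  1.97147617e-05 -9.99998575e-01]] 0.08522333993346251 [-0.01257979  0.09717481  0.05823476]
top [[439.84101355   0.         252.70190241]
 [  0.         439.84101355 193.46971873]
 [  0.           0.           1.        ]] [[ 8.66016929e-04 -9.99985792e-01  5.25992004e-03]
 [-9.85280743e-01 -1.75239932e-03 -1.70935035e-01]
 [ 1.70941824e-01 -5.03446530e-03 -9.85268261e-01]] [0.0661213  0.56012224 1.30486081]
side [[442.33400816   0.         259.46713144]
 [  0.         442.33400816 196.46506375]
 [  0.           0.           1.        ]] [[-0.90865737 -0.41744049  0.00923137]
 [-0.26270507  0.55437537 -0.78971767]
 [ 0.32454249 -0.72000791 -0.613401  ]] [0.51109658 0.18416472 1.59908322]
```

View pics/top0.png

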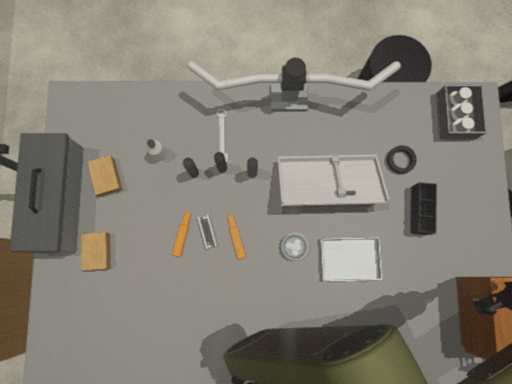

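View pics/side0.png

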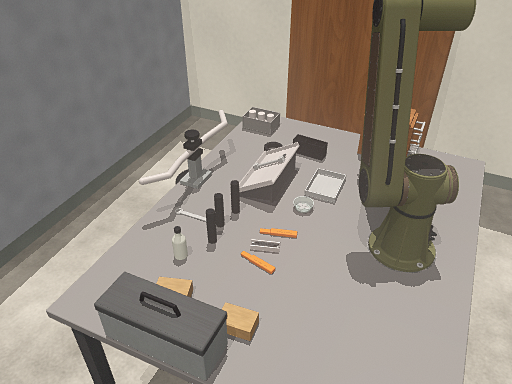

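Run:
```python
from workcell import ctrl, grab_frame, nets
import numpy as np
for c in ['top','side']:
    grab_frame(c)
    for n in ['slope','holder','tray','skewer_c','lever_a_c','multi_a_c','grip_a_c','dish','lube','carton_a','tape','spanner']:
        print(c,n,[(np.round(d['point'],3).tolist(),round(d['p'],2)) for d in nets.boxes_of(c,n)])
print(ctrl.get_obs()['time'])
```

```text
top slope [([0.595, -0.16, 0.077], 0.74)]
top holder [([0.594, -0.159, 0.074], 0.67), ([0.521, -0.466, 0.04], 0.6)]
top tray [([0.357, -0.232, 0.004], 0.71)]
top skewer_c [([0.583, -0.191, 0.102], 0.57)]
top lever_a_c [([0.433, 0.296, 0.013], 0.7), ([0.628, 0.258, 0.125], 0.26)]
top multi_a_c [([0.45, 0.21, 0.018], 0.53)]
top grip_a_c [([0.624, 0.071, 0.135], 0.77)]
top dish [([0.404, -0.059, 0.007], 0.96), ([0.384, 0.54, 0.039], 0.57)]
top lube [([0.686, 0.363, 0.086], 0.62)]
top carton_a [([0.382, 0.541, 0.041], 0.88), ([0.615, 0.528, 0.046], 0.78)]
top tape [([0.677, -0.406, 0.027], 0.96)]
top spanner [([0.765, 0.171, 0.008], 0.83), ([0.427, 0.123, 0.016], 0.65)]
side slope [([0.6, -0.146, 0.078], 0.93)]
side holder [([0.505, -0.431, 0.048], 0.6), ([0.445, 0.216, 0.02], 0.26)]
side tray [([0.367, -0.235, 0.004], 0.85), ([0.63, 0.269, 0.09], 0.58)]
side skewer_c [([0.598, -0.184, 0.089], 0.43), ([0.424, 0.125, 0.012], 0.16)]
side lever_a_c [([0.428, 0.3, 0.012], 0.63)]
side multi_a_c [([0.444, 0.217, 0.017], 0.51)]
side grip_a_c []
side dish [([0.4, -0.068, 0.017], 0.83)]
side lube [([0.686, 0.386, 0.072], 0.76)]
side carton_a [([0.364, 0.558, 0.045], 0.96), ([0.607, 0.525, 0.046], 0.84)]
side tape [([0.689, -0.431, 0.024], 0.48), ([0.364, -0.237, 0.005], 0.38)]
side spanner []
1.4
```

The top view shows the slope with the skewer at about (340,178). There are two levers at (182,234) and (236,237), one multi-tool at (206,231), and three standing grips at (190,168), (220,162) and (252,168). The holder is at (424,208) and the tray at (351,260). Next I'll measure them from the depth images.

```bash
cat > h.py <<'E'
import numpy as np, cv2
from workcell import ctrl, grab_frame, nets
def cloud(f):
    z=f['range_z']; v,u=np.mgrid[:z.shape[0],:z.shape[1]]
    K=f['mtx']; c=np.stack([(u-K[0,2])/K[0,0]*z,(v-K[1,2])/K[1,1]*z,z],-1)
    P=(c-f['t'])@f['R']; P[z<=0]=np.nan
    return P
def state(): 
    o=ctrl.get_obs(); return o
def go(pt,R=None):
    """report tool-axes shift cm and turn to reach TCP pt, R"""
    from scipy.spatial.transform import Rotation as Ro
    o=ctrl.get_obs(); Rt=np.array(o['eef_rot']); d=Rt.T@(np.array(pt)-o['ee_pos'])*100
    r=Ro.from_matrix(Rt.T@R).as_rotvec() if R is not None else None
    print('t',round(o['time'],2),'turn',None if r is None else np.round(r,3),'shift cm',np.round(d,2),'open',o['opening'],'F',np.round(o['force'],1))
def project(f,X):
    c=np.asarray(X)@f['R'].T+f['t']; p=c@f['mtx'].T; return p[...,:2]/p[...,2:]
E
python3 - <<'E'
from h import *
f=grab_frame('top'); np.savez('top0.npz',**f); g=grab_frame('side'); np.savez('side0.npz',**g)
P=cloud(f); im=f['frame']; hsv=cv2.cvtColor(im,cv2.COLOR_BGR2HSV)
tab=P[200:225,60:75] if 0 else P[280:300,100:200]; print('table z',np.nanmedian(tab[...,2]), np.nanmedian(P[230:240,150:165,2]))
def rect(m,name):
    n,l,s,c=cv2.connectedComponentsWithStats(m.astype(np.uint8))
    for i in range(1,n):
        if s[i,4]<60: continue
        p=P[l==i]; p=p[~np.isnan(p[:,0])]
        r=cv2.minAreaRect((p[:,:2]*1000).astype(np.float32))
        print(name,'px',np.round(c[i]),'n',s[i,4],'ctr',np.round(np.array(r[0])),'size',np.round(r[1]),'ang',round(r[2],1),'z med/max',np.round([np.median(p[:,2]),p[:,2].max()],3))
orange=(hsv[...,0]>5)&(hsv[...,0]<20)&(hsv[...,1]>200)&(P[...,2]<0.03)&(P[...,0]<0.6)&(P[...,1]<0.4)
rect(orange,'lever')
h=(P[...,2]>0.008)&(P[...,0]>0.3)&(P[...,0]<0.95)&(abs(P[...,1])<0.65)
rect(h,'all')
h=(P[...,2]>0.12)&(P[...,0]>0.3)&(P[...,0]<0.75)&(P[...,1]>0)&(P[...,1]<0.32)
rect(h,'griptop')
S=np.concatenate([cv2.resize(im[y0:y1,x0:x1],None,fx=4,fy=4,interpolation=cv2.INTER_CUBIC) for y0,y1,x0,x1 in [(145,280,270,445)]],1)
cv2.imwrite('pics/z1.png',S); cv2.imwrite('pics/z2.png',cv2.resize(im[140:270,140:270],None,fx=4,fy=4,interpolation=cv2.INTER_CUBIC))
E
```

```text
table z -0.0014946640090189882 -0.0013706328128223078
all px [292.  82.] n 3339 ctr [889. -50.] size [620.  94.] ang 88.8 z med/max [0.17  0.236]
all px [456. 112.] n 1688 ctr [ 828. -593.] size [162. 113.] ang 0.0 z med/max [0.051 0.082]
all px [ 63. 195.] n 3671 ctr [551. 630.] size [ 41. 342.] ang 90.0 z med/max [0.134 0.157]
all px [155. 149.] n 298 ctr [695. 367.] size [41. 47.] ang 44.7 z med/max [0.084 0.134]
all px [401. 159.] n 425 ctr [ 678. -408.] size [87. 91.] ang 44.8 z med/max [0.023 0.033]
all px [220. 161.] n 210 ctr [671. 163.] size [32. 72.] ang 83.7 z med/max [0.124 0.146]
all px [104. 176.] n 986 ctr [620. 534.] size [113.  77.] ang 17.2 z med/max [0.043 0.053]
all px [331. 181.] n 5250 ctr [ 600. -168.] size [165. 312.] ang 1.4 z med/max [0.075 0.134]
all px [190. 167.] n 210 ctr [634. 256.] size [31. 31.] ang 56.3 z med/max [0.125 0.145]
all px [252. 167.] n 190 ctr [635.  70.] size [32. 31.] ang 21.5 z med/max [0.133 0.146]
all px [424. 208.] n 1050 ctr [ 516. -459.] size [ 59. 153.] ang 86.0 z med/max [0.048 0.076]
all px [181. 236.] n 329 ctr [439. 289.] siz
[... 170 characters left out ...]
1. 121.] size [138.  26.] ang 15.7 z med/max [0.014 0.023]
all px [ 95. 251.] n 1047 ctr [385. 547.] size [110.  77.] ang 4.7 z med/max [0.043 0.053]
all px [295. 246.] n 268 ctr [400. -61.] size [81. 80.] ang 33.5 z med/max [0.024 0.036]
all px [353. 255.] n 339 ctr [ 364. -231.] size [128. 184.] ang 1.1 z med/max [0.025 0.036]
all px [487. 279.] n 233 ctr [ 305. -581.] size [ 10. 132.] ang 0.0 z med/max [0.158 0.368]
griptop px [219. 157.] n 109 ctr [651. 165.] size [32. 29.] ang 0.7 z med/max [0.139 0.146]
griptop px [188. 163.] n 111 ctr [634. 256.] size [31. 30.] ang 56.3 z med/max [0.138 0.145]
griptop px [252. 163.] n 110 ctr [636.  70.] size [30. 31.] ang 36.3 z med/max [0.139 0.146]
```

View pics/z1.png

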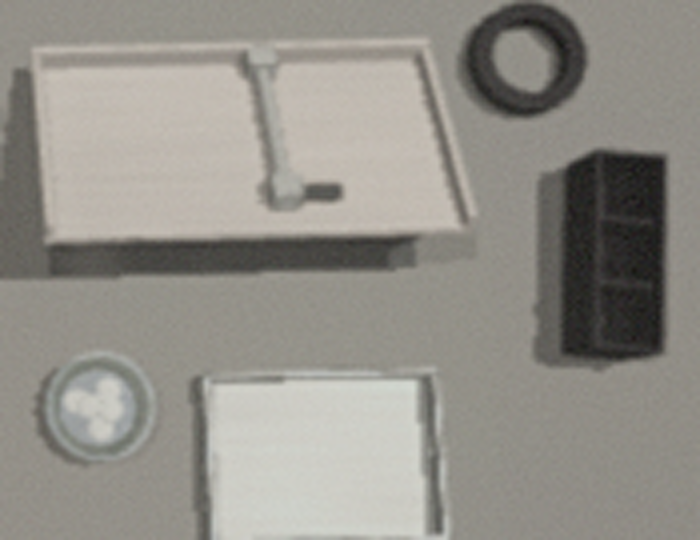

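View pics/z2.png

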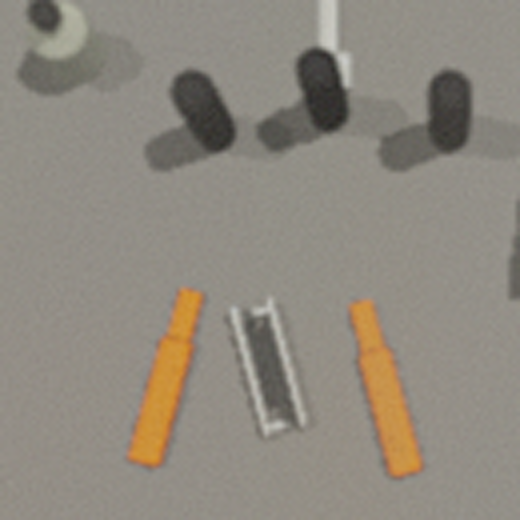

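The crops show the skewer with its nut end against the far lip and its cam handle on the right, pointing to world -y. Both lever blades point to +x. The net points and depth rectangles agree. Next I'll fit the slope, holder, tray and skewer precisely.

Run:
```python
from h import *
f=dict(np.load('top0.npz')); g=dict(np.load('side0.npz'))
for nm,F in [('top',f),('side',g)]:
    P=cloud(F).reshape(-1,3); P=P[~np.isnan(P[:,0])]
    m=(P[:,0]>.53)&(P[:,0]<.66)&(P[:,1]>-.14)&(P[:,1]<-.04)&(P[:,2]>.03)
    Q=P[m]; A=np.c_[Q[:,:2],np.ones(len(Q))]
    for _ in range(5):
        c=np.linalg.lstsq(A,Q[:,2],rcond=None)[0]; r=Q[:,2]-A@c; k=abs(r)<.004; Q=Q[k];A=A[k]
    n=np.array([-c[0],-c[1],1]); n/=np.linalg.norm(n)
    print(nm,'slope',c,'n',n,'tilt',np.degrees(np.arccos(n[2])),'z@x=.6,y=-.168',c@[.6,-.168,1],'rms',r.std(), 'tab', np.median(P[(abs(P[:,2])<.01)&(P[:,0]>.3)&(P[:,0]<.5)&(P[:,1]>-.0)&(P[:,1]<.4)][:,2]))
    # points above plane: residual map
    R=P[(P[:,0]>.48)&(P[:,0]<.72)&(P[:,1]>-.345)&(P[:,1]<0.01)]
    h=(R-np.array([.6,-.168,c@[.6,-.168,1]]))@n
    lip=R[(h>.012)&(h<.022)&(R[:,0]>.65)]
    if len(lip)>20:
        print(' lip pts x pct',np.percentile(lip[:,0],[2,25,50,75,98]),'y',np.percentile(lip[:,1],[1,99]),'z',np.median(lip[:,2]), 'slope dx/dy',np.polyfit(lip[:,1],lip[:,0],1))
    on=R[(abs(h)<.003)]
    print(' face x range',np.percentile(on[:,0],[.5,99.5]),'y',np.percentile(on[:,1],[.5,99.5]))
    sk=R[(h>.008)&(h<.03)&(R[:,0]>.53)&(R[:,0]<.645)&(R[:,1]>-.28)&(R[:,1]<-.1)]; hs=(sk-np.array([.6,-.168,c@[.6,-.168,1]]))@n
    print(' sk n',len(sk))
    if len(sk):
        rr=cv2.minAreaRect((sk[:,:2]*1000).astype(np.float32));print(rr,np.percentile(hs,[10,50,90]))
        sh=sk[hs<.0195]; print(' shaft line y(x)',np.polyfit(sh[:,0],sh[:,1],1))
        for a in np.arange(.53,.65,.01):
            t=sk[(sk[:,0]>a)&(sk[:,0]<a+.01)]
            if len(t): print('   x',round(a,2),'y',np.round([t[:,1].min(),t[:,1].max(),t[:,1].mean()],3),len(t))
    for name,b,zz in [('holder',(.42,.61,-.52,-.40),(.058,.085)),('tray',(.28,.44,-.35,-.12),(.02,.04))]:
        t=P[(P[:,0]>b[0])&(P[:,0]<b[1])&(P[:,1]>b[2])&(P[:,1]<b[3])&(P[:,2]>zz[0])&(P[:,2]<zz[1])]
        if len(t)>5: print(' ',name,cv2.minAreaRect((t[:,:2]*1000).astype(np.float32)),np.median(t[:,2]),len(t))
```

```text
top slope [-0.5761833  -0.01414957  0.41635272] n [0.49920394 0.01225915 0.8663978 ] tilt 29.95729940443071 z@x=.6,y=-.168 0.0730198646896289 rms 0.0019526498772417626 tab -0.0012389823459663981
 lip pts x pct [0.65338038 0.67270614 0.67602287 0.67915267 0.68353477] y [-0.3194251  -0.01170604] z 0.04844850109359249 slope dx/dy [-0.02060616  0.67080018]
 face x range [0.51711156 0.71770532] y [-0.31758368 -0.01864601]
 sk n 192
((582.9134521484375, -179.7457733154297), (107.81959533691406, 70.73961639404297), 24.443429946899414) [0.01212034 0.01594607 0.02161913]
 shaft line y(x) [ 0.24800704 -0.33990111]
   x 0.53 y [-0.192 -0.192 -0.192] 1
   x 0.54 y [-0.232 -0.18  -0.202] 42
   x 0.55 y [-0.232 -0.179 -0.201] 45
   x 0.56 y [-0.2   -0.179 -0.19 ] 18
   x 0.57 y [-0.194 -0.185 -0.189] 13
   x 0.58 y [-0.193 -0.14  -0.183] 11
   x 0.59 y [-0.194 -0.185 -0.189] 12
   x 0.6 y [-0.193 -0.183 -0.187] 11
   x 0.61 y [-0.194 -0.183 -0.188] 12
   x 0.62 y [-0.193 -0.183 -0.188] 12
   x 0.63 y [-0.192 -0.182 -0.187] 11
   x 0.64 y [-0.191 -0.183 -0.187] 4
  holder ((515.8233642578125, -458.
[... 831 characters left out ...]
.10864925 -0.25102959]
   x 0.54 y [-0.229 -0.171 -0.193] 13
   x 0.55 y [-0.225 -0.172 -0.19 ] 16
   x 0.56 y [-0.193 -0.181 -0.186] 8
   x 0.57 y [-0.19  -0.181 -0.186] 6
   x 0.58 y [-0.192 -0.18  -0.186] 6
   x 0.59 y [-0.191 -0.176 -0.184] 7
   x 0.6 y [-0.189 -0.184 -0.186] 5
   x 0.61 y [-0.187 -0.18  -0.184] 6
   x 0.62 y [-0.195 -0.178 -0.184] 5
   x 0.63 y [-0.187 -0.179 -0.184] 5
   x 0.64 y [-0.185 -0.183 -0.184] 2
  holder ((516.5917358398438, -456.0685729980469), (70.4180679321289, 154.1102752685547), 82.48332214355469) 0.06557787738243326 167
  tray ((361.8902587890625, -231.82205200195312), (132.29849243164062, 195.54527282714844), 1.4756172895431519) 0.025155101505557127 169
```

```bash
cat >> h.py <<'E'
yaw=np.radians(1.3); _c,_s=np.cos(yaw),np.sin(yaw)
xs=np.array([-.866*_c,-.866*_s,.5]); ys=np.array([_s,-_c,0]); zs=np.array([.5*_c,.5*_s,.866])
O=np.array([.668,-.1655,.035])
def S(x,y,z): return O+x*xs+y*ys+z*zs
Rs=np.stack([-ys,np.cross(-zs,-ys),-zs],1)   # tool normal to slope, jaws across
def Rd(a): # tool down, jaws (tool x) at yaw a deg
    a=np.radians(a); x=np.array([np.cos(a),np.sin(a),0]); z=np.array([0,0,-1.]); return np.stack([x,np.cross(z,x),z],1)
E
python3 - <<'E'
from h import *
sk=np.array([.6085,-.187,.082]); print('sk slope coords',[(sk-O)@a for a in (xs,ys,zs)])
go([.60,-.187,.27],Rd(91.3)); print(ctrl.get_obs()['q'])
E
```

```text
sk slope coords [np.float64(0.07543615289436228), np.float64(0.020144569752857514), np.float64(0.010715768536742328)]
t 1.5 turn [ 0.     0.    -2.697] shift cm [-16.26 -45.12  -3.87] open 0.08523704577623159 F [-0.5  0.9  0.4]
[-1.10300560e+00  3.13498848e-01 -4.70981077e-02  1.21018331e+00
 -2.32142799e-05  1.57081046e+00]
```

jog_arm(
  steps=[
    [[0, 0, -2.7], [-16.3, -45, -4], 0.2],
    [[0, 0, -2.7], [-16.3, -45, -4], 0.2],
    [[0, 0, -2.7], [-16.3, -45, -4], 0.2],
    [[0, 0, -2.7], [-16.3, -45, -4], 0.2],
    [[0, 0, -2.7], [-16.3, -45, -4], 0.2],
    [[0, 0, -2.7], [-16.3, -45, -4], 0.2],
    [[0, 0, -2.7], [-16.3, -45, -4], 0.2],
    [[0, 0, -2.7], [-16.3, -45, -4], 0.2],
    [[0, 0, -2.7], [-16.3, -45, -4], 0.2],
    [[0, 0, -2.7], [-16.3, -45, -4], 0.2],
  ],
)

```text
time: 2.5
ee_pos: [0.6009, -0.1842, 0.2716]
eef_rot: [[0.919, 0.395, 0.001], [0.395, -0.919, 0.0], [0.001, 0.0, -1.0]]
force: [-0.8, -1.7, 0.5]
opening: 0.0513
```

Run:
```python
from h import *
o=ctrl.get_obs(); print(o['q'],o['ee_pos'])
go([.60,-.187,.27],Rd(91.3)); go(S(.0755,.020,.13),Rs)
```

```text
[-2.97832560e-01  3.57247083e-01  1.04533128e-01  1.31714637e+00
  7.56714414e-04  8.67188379e-01] [ 0.6009089  -0.18419487  0.27157105]
t 2.5 turn [ 1.000e-03 -1.000e-03 -1.188e+00] shift cm [-0.19  0.22  0.16] open 0.05126985515026029 F [-0.8 -1.7  0.5]
t 2.5 turn [ 0.461 -0.312 -1.159] shift cm [6.11 2.77 8.63] open 0.05126985515026029 F [-0.8 -1.7  0.5]
```

jog_arm(
  steps=[
    [[0.461, -0.312, -1.159], [6.1, 2.8, 8.6], 0.2],
    [[0.461, -0.312, -1.159], [6.1, 2.8, 8.6], 0.2],
    [[0.461, -0.312, -1.159], [6.1, 2.8, 8.6], 0.2],
    [[0.461, -0.312, -1.159], [6.1, 2.8, 8.6], 0.2],
    [[0.461, -0.312, -1.159], [6.1, 2.8, 8.6], 0.2],
    [[0.461, -0.312, -1.159], [6.1, 2.8, 8.6], 0.2],
    [[0.461, -0.312, -1.159], [6.1, 2.8, 8.6], 0.2],
    [[0.461, -0.312, -1.159], [6.1, 2.8, 8.6], 0.2],
    [[0.461, -0.312, -1.159], [6.1, 2.8, 8.6], 0.2],
    [[0.461, -0.312, -1.159], [6.1, 2.8, 8.6], 0.2],
  ],
)

```text
time: 3.5
ee_pos: [0.6632, -0.1875, 0.1777]
eef_rot: [[-0.017, 0.858, -0.513], [1.0, 0.016, -0.006], [0.003, -0.513, -0.859]]
force: [-0.2, 0.1, -1.7]
opening: 0.0512
```

Run:
```python
from h import *
o=ctrl.get_obs(); print(np.round(o['q'],3),o['ee_pos'])
go(S(.0755,.020,.13),Rs)
f=grab_frame('wrist'); cv2.imwrite('pics/w1.png',f['frame'])
```

```text
[-0.219  1.19   1.243  2.151 -0.117 -0.205] [ 0.66324605 -0.18752465  0.17765583]
t 3.5 turn [-0.015 -0.006 -0.003] shift cm [ 0.2   0.02 -0.91] open 0.05116654733227038 F [-0.2  0.1 -1.7]
```

View pics/w1.png

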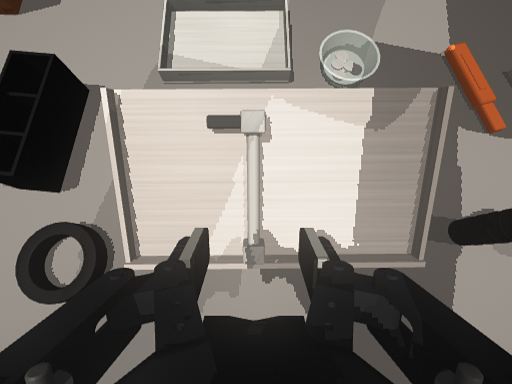

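jog_arm(
  steps=[
    [[0, 0, 0], [0.2, 0, 5], 0.2],
    [[0, 0, 0], [0.2, 0, 5], 0.2],
    [[0, 0, 0], [0.2, 0, 5], 0.2],
  ],
)

```text
time: 3.85
ee_pos: [0.6326, -0.1864, 0.1379]
eef_rot: [[-0.012, 0.858, -0.514], [1.0, 0.012, -0.004], [0.003, -0.514, -0.858]]
force: [-0.4, -0.2, -0.8]
opening: 0.0511
```

Run:
```python
from h import *
o=ctrl.get_obs(); print(np.round(o['q'],3),o['ee_pos'])
go(S(.0755,.020,.003),Rs)
```

```text
[-0.227  1.019  0.803  1.883 -0.12  -0.208] [ 0.63263933 -0.18642725  0.13793769]
t 3.85 turn [-0.017 -0.008 -0.007] shift cm [-0.04  0.81  6.81] open 0.05113244753026518 F [-0.4 -0.2 -0.8]
```

jog_arm(
  steps=[
    [[-0.017, -0.008, -0.007], [0, 0.8, 3], 0.2],
    [[-0.017, -0.008, -0.007], [0, 0.8, 5], 0.2],
    [[-0.017, -0.008, -0.007], [0, 0.8, 5.5], 0.2],
    [[-0.017, -0.008, -0.007], [0, 0.8, 6], 0.2],
    [[-0.017, -0.008, -0.007], [0, 0.8, 6.3], 0.2],
    [[-0.017, -0.008, -0.007], [0, 0.8, 6.6], 0.2],
    [[-0.017, -0.008, -0.007], [0, 0.8, 6.6], 0.2],
  ],
)

```text
time: 4.55
ee_pos: [0.6146, -0.1882, 0.0809]
eef_rot: [[-0.024, 0.874, -0.485], [1.0, 0.019, -0.016], [-0.004, -0.486, -0.874]]
force: [-0.3, -0.6, -0.2]
opening: 0.0512
```

Run:
```python
from h import *
o=ctrl.get_obs(); print(np.round(o['q'],3),o['ee_pos'])
go(S(.0755,.020,.003),Rs)
f=grab_frame('wrist'); cv2.imwrite('pics/w2.png',f['frame'])
```

```text
[-0.232  0.948  0.55   1.666 -0.127 -0.223] [ 0.61455854 -0.18816046  0.08088176]
t 4.55 turn [ 0.017  0.005 -0.001] shift cm [ 0.15 -0.6   0.97] open 0.0511995206056225 F [-0.3 -0.6 -0.2]
```

View pics/w2.png

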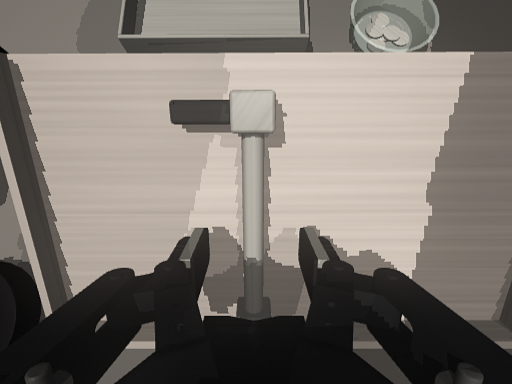

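jog_arm(
  steps=[
    [[0, 0, 0], [0, 0, 0], 0.2],
    [[0, 0, 0], [0, 0, 0], 0.2],
  ],
)

```text
time: 4.8
ee_pos: [0.6142, -0.188, 0.0808]
eef_rot: [[-0.024, 0.874, -0.486], [1.0, 0.019, -0.015], [-0.004, -0.486, -0.874]]
force: [0.5, -0.1, -0.1]
opening: 0.0514
```

Run:
```python
from h import *
o=ctrl.get_obs(); print(np.round(o['q'],3),o['ee_pos'])
go(S(.0755,.020,.003),Rs)
```

```text
[-0.232  0.947  0.549  1.666 -0.127 -0.223] [ 0.61424713 -0.18804724  0.08082993]
t 4.8 turn [ 0.016  0.004 -0.001] shift cm [ 0.14 -0.58  0.95] open 0.05135624677965977 F [ 0.5 -0.1 -0.1]
```

jog_arm(
  steps=[
    [[0.016, 0.004, 0], [0.1, -0.6, 0.5], 0.2],
    [[0.016, 0.004, 0], [0.1, -0.6, 0.8], 0.2],
    [[0.016, 0.004, 0], [0.1, -0.6, 0.9], 0.2],
    [[0.016, 0.004, 0], [0.1, -0.6, 0.9], 0.2],
  ],
)

```text
time: 5.2
ee_pos: [0.6041, -0.1873, 0.0755]
eef_rot: [[-0.022, 0.866, -0.5], [1.0, 0.019, -0.012], [-0.001, -0.501, -0.866]]
force: [0.2, -1.2, 1.3]
opening: 0.0515
```

jog_arm(
  steps=[
    [[0, 0, 0], [0, 0, 0], -1],
    [[0, 0, 0], [0, 0, 0], -1],
    [[0, 0, 0], [0, 0, 0], -1],
    [[0, 0, 0], [0, 0, 0], -1],
    [[0, 0, 0], [0, 0, 0], -1],
    [[0, 0, 0], [0, 0, 0], -1],
  ],
  grip_force=50,
)

```text
time: 5.8
ee_pos: [0.6047, -0.1873, 0.076]
eef_rot: [[-0.022, 0.866, -0.499], [1.0, 0.019, -0.012], [-0.001, -0.499, -0.866]]
force: [1.7, -0.4, 1.7]
opening: 0.0097
```

Run:
```python
from h import *
o=ctrl.get_obs(); print(np.round(o['q'],3),o['ee_pos'],(o['ee_pos']-O)@zs)
go(S(.0755,.020,.003),Rs)
```

```text
[-0.234  0.945  0.526  1.66  -0.128 -0.223] [ 0.60471164 -0.18733565  0.07595187] 0.0035805839510714838
t 5.8 turn [ 0.001  0.001 -0.001] shift cm [0.04 0.02 0.06] open 0.009681443306308591 F [ 1.7 -0.4  1.7]
```

jog_arm(
  steps=[
    [[0, 0, 0], [0, 0, -1], -1],
    [[0, 0, 0], [0, 0, -3], -1],
    [[0, 0, 0], [0, 0, -5], -1],
    [[0, 0, 0], [0, 0, -5], -1],
  ],
)

```text
time: 6.2
ee_pos: [0.631, -0.1868, 0.1206]
eef_rot: [[-0.023, 0.867, -0.497], [1.0, 0.019, -0.013], [-0.001, -0.497, -0.868]]
force: [0.3, -0.2, -0.7]
opening: 0.0099
```

Run:
```python
from h import *
go([.58,-.19,.23],Rd(91.3))
f=grab_frame('wrist'); cv2.imwrite('pics/w3.png',f['frame'])
```

```text
t 6.2 turn [-0.52   0.001 -0.   ] shift cm [-0.22 -9.87 -6.96] open 0.009904660243299526 F [ 0.3 -0.2 -0.7]
```

View pics/w3.png

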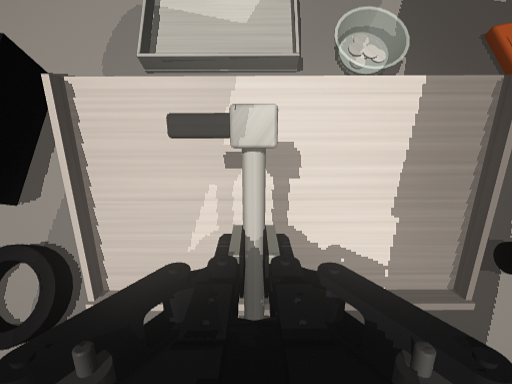

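jog_arm(
  steps=[
    [[0, 0, 0], [0, -3, -4], -1],
    [[-0.1, 0, 0], [0, -6, -7], -1],
    [[-0.25, 0, 0], [0, -10, -7], -1],
    [[-0.4, 0, 0], [0, -10, -7], -1],
    [[-0.52, 0, 0], [0, -10, -7], -1],
    [[-0.52, 0, 0], [0, -10, -7], -1],
    [[-0.52, 0, 0], [0, -10, -7], -1],
  ],
)

```text
time: 6.95
ee_pos: [0.5743, -0.1875, 0.2295]
eef_rot: [[-0.021, 1.0, -0.004], [1.0, 0.021, -0.001], [-0.001, -0.004, -1.0]]
force: [0.1, 0.5, -1.0]
opening: 0.0098
```

Run:
```python
from h import *
go([.378,-.232,.20],Rd(1.3)); print(ctrl.get_obs()['ee_pos'],ctrl.get_obs()['q'])
```

```text
t 6.95 turn [-0.003  0.004  1.569] shift cm [ -4.03 -19.71   3.04] open 0.009773301619431553 F [ 0.1  0.5 -1. ]
[ 0.5743396  -0.18750035  0.22949153] [-0.31448695  0.32547989 -0.03477816  1.2143914  -0.0019485  -0.33549648]
```

jog_arm(
  steps=[
    [[0, 0, 1.569], [-4, -19.7, 2.5], -1],
    [[0, 0, 1.569], [-4, -19.7, 2.5], -1],
    [[0, 0, 1.569], [-4, -19.7, 2.5], -1],
    [[0, 0, 1.569], [-4, -19.7, 2.5], -1],
    [[0, 0, 1.569], [-4, -19.7, 2.5], -1],
    [[0, 0, 1.569], [-4, -19.7, 2.5], -1],
    [[0, 0, 1.569], [-4, -19.7, 2.5], -1],
    [[0, 0, 1.569], [-4, -19.7, 2.5], -1],
    [[0, 0, 1.569], [-4, -19.7, 2.5], -1],
    [[0, 0, 1.569], [-4, -19.7, 2.5], -1],
  ],
)

```text
time: 7.95
ee_pos: [0.3822, -0.2324, 0.2047]
eef_rot: [[0.996, 0.087, -0.006], [0.087, -0.996, 0.0], [-0.006, -0.001, -1.0]]
force: [0.6, 0.0, -1.4]
opening: 0.0098
```

jog_arm(
  steps=[
    [[0, 0, 0.16], [0, 0, 4], -1],
    [[0, 0, 0.16], [0, 0, 8], -1],
    [[0, 0, 0.16], [0, 0, 8], -1],
    [[0, 0, 0.16], [0, 0, 8], -1],
  ],
)

```text
time: 8.35
ee_pos: [0.3812, -0.232, 0.1251]
eef_rot: [[0.998, -0.066, -0.007], [-0.066, -0.998, 0.001], [-0.007, -0.0, -1.0]]
force: [0.2, -0.1, 0.2]
opening: 0.0098
```

Run:
```python
from h import *
go([.378,-.232,.0085],Rd(1.3)); print(ctrl.get_obs()['ee_pos'],ctrl.get_obs()['q'])
f=grab_frame('wrist'); cv2.imwrite('pics/w4.png',f['frame'])
```

```text
t 8.35 turn [-0.001  0.007 -0.089] shift cm [-0.24  0.03 11.66] open 0.009787955310118694 F [ 0.2 -0.1  0.2]
[ 0.38119051 -0.23198413  0.125098  ] [-0.54466898  0.10728049 -0.55995975  0.9096431  -0.00274287  1.09226092]
```

View pics/w4.png

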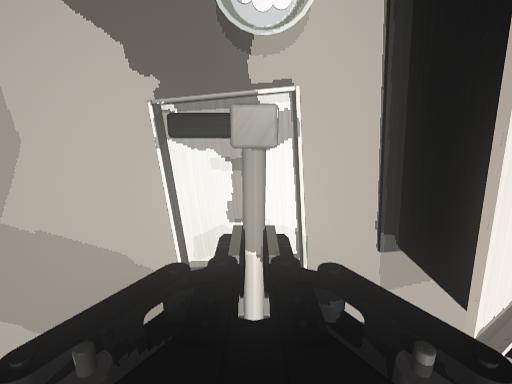

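jog_arm(
  steps=[
    [[0, 0.007, -0.089], [-0.2, 0, 4], -1],
    [[0, 0.007, -0.089], [-0.2, 0, 7], -1],
    [[0, 0.007, -0.089], [-0.2, 0, 8.5], -1],
    [[0, 0.007, -0.089], [-0.2, 0, 8.5], -1],
    [[0, 0.007, -0.089], [-0.2, 0, 8.5], -1],
  ],
)

```text
time: 8.9
ee_pos: [0.3806, -0.2331, 0.0421]
eef_rot: [[1.0, 0.022, 0.005], [0.022, -1.0, -0.002], [0.005, 0.002, -1.0]]
force: [0.7, 0.5, -0.7]
opening: 0.0095
```

Run:
```python
from h import *
go([.378,-.232,.0085],Rd(1.3)); print(ctrl.get_obs()['ee_pos'])
f=grab_frame('top'); cv2.imwrite('pics/t4.png',f['frame'])
f=grab_frame('wrist'); cv2.imwrite('pics/w4.png',f['frame'])
```

```text
t 8.9 turn [ 0.002 -0.005 -0.   ] shift cm [-0.28 -0.12  3.36] open 0.009531992162007454 F [ 0.7  0.5 -0.7]
[ 0.38064824 -0.23309785  0.04213003]
```

View pics/w4.png

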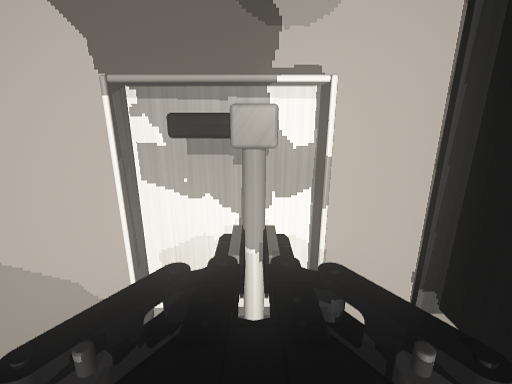

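jog_arm(
  steps=[
    [[0, 0, 0], [-0.3, 0, 2], -1],
    [[0, 0, 0], [-0.3, 0, 2.8], -1],
    [[0, 0, 0], [-0.3, 0, 3.1], -1],
    [[0, 0, 0], [-0.3, 0, 3.3], -1],
    [[0, 0, 0], [-0.3, 0, 3.3], -1],
  ],
)

```text
time: 9.5
ee_pos: [0.3767, -0.2325, 0.0079]
eef_rot: [[1.0, 0.022, 0.004], [0.022, -1.0, -0.001], [0.004, 0.001, -1.0]]
force: [0.1, 1.0, -0.9]
opening: 0.01
```

jog_arm(
  steps=[
    [[0, 0, 0], [0, 0, 0], -0.4],
    [[0, 0, 0], [0, 0, 0], -0.4],
    [[0, 0, 0], [0, 0, 0], -0.4],
    [[0, 0, 0], [0, 0, -3], -0.4],
    [[0, 0, 0], [0, 0, -8], -0.4],
    [[0, 0, 0], [0, 0, -13], -0.4],
    [[0, 0, 0], [0, 0, -18], 0.2],
    [[0, 0, 0], [0, 0, -18], 0.2],
  ],
)

```text
time: 10.3
ee_pos: [0.3794, -0.2344, 0.1943]
eef_rot: [[1.0, 0.022, 0.013], [0.022, -1.0, -0.007], [0.013, 0.007, -1.0]]
force: [0.1, -0.5, -1.5]
opening: 0.0514
```

```bash
cat >> h.py <<'E'
def tools():
    f=grab_frame('top'); P=cloud(f); hsv=cv2.cvtColor(f['frame'],cv2.COLOR_BGR2HSV)
    m=(P[...,2]>0.007)&(P[...,2]<.04)&(P[...,0]>0.3)&(P[...,0]<.58)&(P[...,1]>.0)&(P[...,1]<.42)
    n,l,s,c=cv2.connectedComponentsWithStats(m.astype(np.uint8))
    for i in range(1,n):
        if s[i,4]<100: continue
        p=P[l==i]; r=cv2.minAreaRect((p[:,:2]*1000).astype(np.float32)); q=cv2.boxPoints(r)
        e=[q[1]-q[0],q[2]-q[1]]; L=max(e,key=np.linalg.norm); a=np.degrees(np.arctan2(L[1],L[0])); a=(a+90)%180-90
        print('obj px',np.round(c[i]),'n',s[i,4],'ctr',np.round(r[0],1),'size',np.round(r[1],1),'long axis deg',round(a,1),'sat',np.median(hsv[...,1][l==i]),'z',round(float(np.median(p[:,2])),4))
    return f
E
python3 - <<'E'
from h import *
f=tools(); print(ctrl.get_obs()['ee_pos'],ctrl.get_obs()['q'])
cv2.imwrite('pics/t5.png',cv2.resize(f['frame'][130:290,130:450],None,fx=2.4,fy=2.4,interpolation=cv2.INTER_CUBIC))
f=grab_frame('wrist'); cv2.imwrite('pics/w5.png',f['frame'])
E
```

```text
obj px [181. 236.] n 337 ctr [439.1 288.7] size [ 26.8 138.7] long axis deg -13.7 sat 182.0 z 0.0136
obj px [207. 232.] n 299 ctr [445.6 209.4] size [104.1  33.9] long axis deg 16.3 sat 17.0 z 0.0179
obj px [236. 238.] n 333 ctr [431.8 120.2] size [139.2  27.5] long axis deg 15.8 sat 159.0 z 0.0137
[ 0.37804276 -0.23361294  0.19126825] [-5.54242460e-01  3.42061791e-02 -4.77558207e-01  1.04801824e+00
  9.75240295e-04  9.94531741e-01]
```

View pics/w5.png

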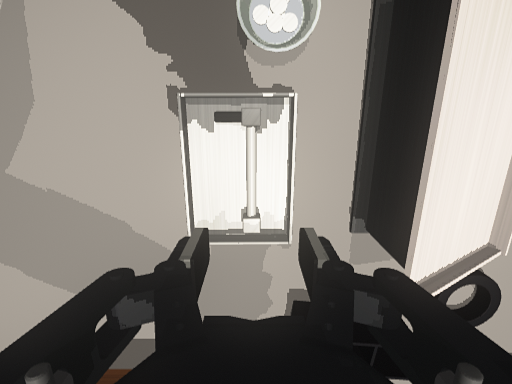

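View pics/t5.png

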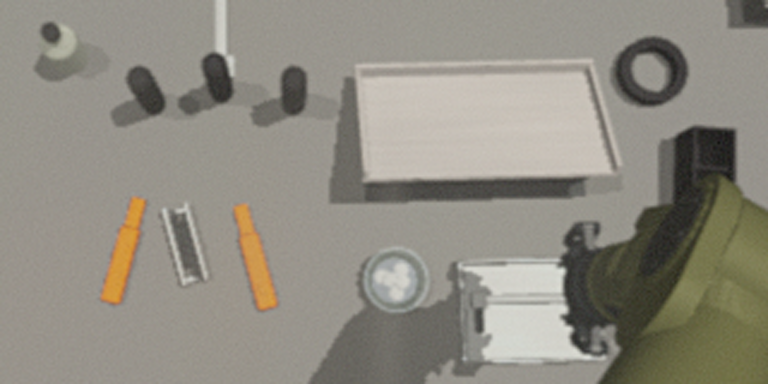

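The skewer lies flat in the tray with its handle inside, and the rest is empty. The right lever is next.

Run:
```python
from h import *
go([.427,.119,.17],Rd(105.8))
```

```text
t 10.4 turn [ 0.008 -0.002 -1.824] shift cm [  5.8  -35.06   1.83] open 0.05127612066008446 F [-0.3  0.  -0.5]
```

jog_arm(
  steps=[
    [[0, 0, -1.824], [5.8, -35, 1.8], 0.2],
    [[0, 0, -1.824], [5.8, -35, 1.8], 0.2],
    [[0, 0, -1.824], [5.8, -35, 1.8], 0.2],
    [[0, 0, -1.824], [5.8, -35, 1.8], 0.2],
    [[0, 0, -1.824], [5.8, -35, 1.8], 0.2],
    [[0, 0, -1.824], [5.8, -35, 1.8], 0.2],
    [[0, 0, -1.824], [5.8, -35, 1.8], 0.2],
    [[0, 0, -1.824], [5.8, -35, 1.8], 0.2],
    [[0, 0, -1.824], [5.8, -35, 1.8], 0.2],
    [[0, 0, -1.824], [5.8, -35, 1.8], 0.2],
  ],
)

```text
time: 11.4
ee_pos: [0.4244, 0.1195, 0.1673]
eef_rot: [[0.041, 0.999, -0.0], [0.999, -0.041, -0.002], [-0.002, -0.0, -1.0]]
force: [-0.3, 1.0, -1.0]
opening: 0.0512
```

jog_arm(
  steps=[
    [[0, 0, -0.32], [0, 0, 3], 0.2],
    [[0, 0, -0.32], [0, 0, 6], 0.2],
    [[0, 0, -0.32], [0, 0, 6], 0.2],
    [[0, 0, -0.32], [0, 0, 6], 0.2],
    [[0, 0, -0.32], [0, 0, 6], 0.2],
  ],
)

```text
time: 11.9
ee_pos: [0.4266, 0.1191, 0.11]
eef_rot: [[-0.266, 0.964, 0.004], [0.964, 0.266, -0.001], [-0.002, 0.004, -1.0]]
force: [0.4, 0.1, -0.6]
opening: 0.0509
```

Run:
```python
from h import *
tools()
go([.427,.119,.003],Rd(105.8))
f=grab_frame('wrist'); cv2.imwrite('pics/w6.png',f['frame'])
```

```text
obj px [181. 236.] n 333 ctr [439.5 288.8] size [ 26.6 139.4] long axis deg -13.3 sat 188.0 z 0.0136
t 11.95 turn [ 0.005  0.002 -0.007] shift cm [-0.   -0.05 10.74] open 0.05117591394265202 F [-0.1 -0.3  0.7]
```

View pics/w6.png

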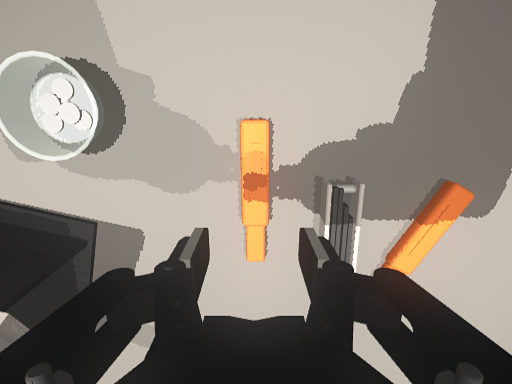

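jog_arm(
  steps=[
    [[0, 0, -0.007], [0, 0, 4.5], 0.2],
    [[0, 0, -0.007], [0, 0, 8], 0.2],
    [[0, 0, -0.007], [0, 0, 9.8], 0.2],
    [[0, 0, -0.007], [0, 0, 10.4], 0.2],
    [[0, 0, -0.007], [0, 0, 10.6], 0.2],
    [[0, 0, -0.007], [0, 0, 10.6], 0.2],
  ],
)

```text
time: 12.6
ee_pos: [0.4276, 0.1192, 0.0043]
eef_rot: [[-0.274, 0.962, 0.005], [0.962, 0.274, -0.0], [-0.002, 0.005, -1.0]]
force: [-0.4, -0.6, 0.2]
opening: 0.0513
```

jog_arm(
  steps=[
    [[0, 0, 0], [0, 0, 0], -1],
    [[0, 0, 0], [0, 0, 0], -1],
    [[0, 0, 0], [0, 0, 0], -1],
    [[0, 0, 0], [0, 0, 0], -1],
    [[0, 0, 0], [0, 0, 0], -1],
  ],
)

```text
time: 13.1
ee_pos: [0.4277, 0.1193, 0.0046]
eef_rot: [[-0.275, 0.962, 0.006], [0.962, 0.275, -0.0], [-0.002, 0.005, -1.0]]
force: [-1.2, 1.5, 6.2]
opening: 0.0246
```

Run:
```python
from h import *
o=ctrl.get_obs();print(o['ee_pos'])
go([.427,.119,.003],Rd(105.8))
```

```text
[0.42765123 0.11928805 0.0045701 ]
t 13.1 turn [0.005 0.002 0.002] shift cm [-0.01 -0.07  0.16] open 0.024556324196587515 F [-1.2  1.5  6.2]
```

jog_arm(
  steps=[
    [[0, 0, 0], [0, 0, -2], -1],
    [[0, 0, 0], [0, 0, -6], -1],
    [[0, 0, 0], [0, 0, -11], -1],
    [[0, 0, 0], [0, 0, -16], -1],
    [[0, 0, 0], [0, 0, -20], -1],
    [[0, 0, 0], [0, 0, -20], -1],
    [[0, 0, 0], [0, 0, -20], -1],
  ],
)

```text
time: 13.8
ee_pos: [0.4267, 0.1193, 0.2047]
eef_rot: [[-0.275, 0.962, 0.007], [0.962, 0.275, -0.0], [-0.002, 0.006, -1.0]]
force: [-0.5, 0.0, -0.4]
opening: 0.0248
```

Run:
```python
from h import *
print(S(.085,.08,.08))
go([.58,-.24,.24],Rd(91.3))
f=grab_frame('wrist'); cv2.imwrite('pics/w7.png',f['frame'])
```

```text
[ 0.63621364 -0.24624193  0.14678   ]
t 13.8 turn [0.007 0.001 0.255] shift cm [-38.77   4.89  -3.42] open 0.02479006034527826 F [-0.5  0.  -0.4]
```

View pics/w7.png

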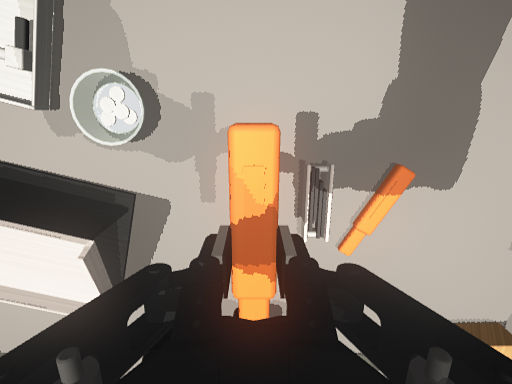

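jog_arm(
  steps=[
    [[0, 0, 0.255], [-38.8, 4.9, -3.4], -1],
    [[0, 0, 0.255], [-38.8, 4.9, -3.4], -1],
    [[0, 0, 0.255], [-38.8, 4.9, -3.4], -1],
    [[0, 0, 0.255], [-38.8, 4.9, -3.4], -1],
    [[0, 0, 0.255], [-38.8, 4.9, -3.4], -1],
    [[0, 0, 0.255], [-38.8, 4.9, -3.4], -1],
    [[0, 0, 0.255], [-38.8, 4.9, -3.4], -1],
    [[0, 0, 0.255], [-38.8, 4.9, -3.4], -1],
    [[0, 0, 0.255], [-38.8, 4.9, -3.4], -1],
    [[0, 0, 0.255], [-38.8, 4.9, -3.4], -1],
  ],
)

```text
time: 14.85
ee_pos: [0.5782, -0.2407, 0.2355]
eef_rot: [[-0.022, 1.0, -0.001], [1.0, 0.022, 0.001], [0.001, -0.001, -1.0]]
force: [0.5, -0.2, -0.4]
opening: 0.0244
```

Run:
```python
from h import *
go(S(.085,.08,.07),Rs); print(ctrl.get_obs()['ee_pos'])
```

```text
t 14.85 turn [ 0.523 -0.001 -0.001] shift cm [-0.69  5.29  9.73] open 0.024424243260246815 F [ 0.5 -0.2 -0.4]
[ 0.57823257 -0.24074738  0.23548248]
```

jog_arm(
  steps=[
    [[0.15, 0, 0], [-0.3, 3, 2], -1],
    [[0.3, 0, 0], [-0.7, 5.3, 4], -1],
    [[0.45, 0, 0], [-0.7, 5.3, 6], -1],
    [[0.523, 0, 0], [-0.7, 5.3, 8], -1],
    [[0.523, 0, 0], [-0.7, 5.3, 9.7], -1],
    [[0.523, 0, 0], [-0.7, 5.3, 9.7], -1],
    [[0.523, 0, 0], [-0.7, 5.3, 9.7], -1],
  ],
)

```text
time: 15.55
ee_pos: [0.6323, -0.2458, 0.1432]
eef_rot: [[-0.024, 0.869, -0.495], [1.0, 0.02, -0.013], [-0.001, -0.495, -0.869]]
force: [1.0, 0.4, 0.3]
opening: 0.0245
```

Run:
```python
from h import *
go(S(.085,.08,.010),Rs); print(ctrl.get_obs()['ee_pos'])
```

```text
t 15.55 turn [0.006 0.002 0.   ] shift cm [-0.04  0.12  6.49] open 0.024541263362883873 F [1.  0.4 0.3]
[ 0.63227479 -0.24584921  0.14317513]
```

jog_arm(
  steps=[
    [[0.006, 0, 0], [0, 0.1, 2], -1],
    [[0.006, 0, 0], [0, 0.1, 4], -1],
    [[0.006, 0, 0], [0, 0.1, 5.5], -1],
    [[0.006, 0, 0], [0, 0.1, 6.5], -1],
    [[0.006, 0, 0], [0, 0.1, 6.5], -1],
    [[0.006, 0, 0], [0, 0.1, 6.5], -1],
  ],
)

```text
time: 16.15
ee_pos: [0.602, -0.2477, 0.09]
eef_rot: [[-0.022, 0.868, -0.496], [1.0, 0.018, -0.014], [-0.003, -0.496, -0.868]]
force: [0.0, -0.0, -0.3]
opening: 0.0244
```

Run:
```python
from h import *
go(S(.085,.08,.006),Rs); o=ctrl.get_obs();print(o['ee_pos'],[(o['ee_pos']-O)@a for a in (xs,ys,zs)])
f=grab_frame('side'); cv2.imwrite('pics/s7.png',cv2.resize(f['frame'][110:260,180:400],None,fx=3.5,fy=3.5,interpolation=cv2.INTER_CUBIC))
```

```text
t 16.15 turn [ 0.005  0.003 -0.002] shift cm [0.07 0.12 0.77] open 0.02444112656013119 F [ 0.  -0.  -0.3]
[ 0.60199545 -0.24771684  0.09004705] [np.float64(0.086284089962019), np.float64(0.08069821131850999), np.float64(0.01374432265485745)]
```

View pics/s7.png

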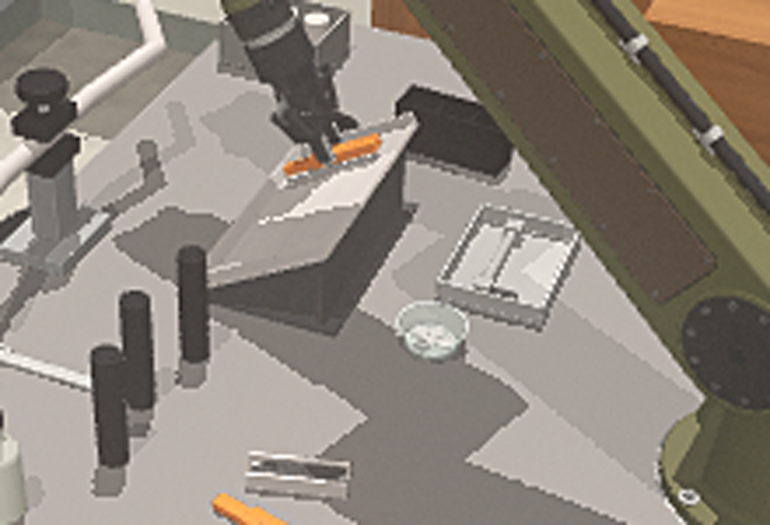

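jog_arm(
  steps=[
    [[0.005, 0, 0], [0.1, 0.1, 0.4], -1],
    [[0.005, 0, 0], [0.1, 0.1, 0.8], -1],
    [[0.005, 0, 0], [0.1, 0.5, 0.8], -1],
    [[0.005, 0, 0], [0.1, 0.8, 0.8], -1],
    [[0.005, 0, 0], [0.1, 0.9, 0.8], -1],
    [[0.005, 0, 0], [0.1, 0.9, 0.8], -1],
  ],
)

```text
time: 16.8
ee_pos: [0.6057, -0.2465, 0.0765]
eef_rot: [[-0.024, 0.863, -0.505], [1.0, 0.02, -0.015], [-0.003, -0.505, -0.863]]
force: [-0.1, 0.4, 18.9]
opening: 0.0248
```

```bash
cat >> h.py <<'E'
def sl():
    o=ctrl.get_obs(); p=np.array(o['ee_pos'])-O; F=np.array(o['force'])
    print('t',round(o['time'],2),'slope xyz mm',np.round([p@xs*1e3,p@ys*1e3,p@zs*1e3],1),'F slope',np.round([F@xs,F@ys,F@zs],1),'open',round(o['opening'],4)); go(o['ee_pos'],Rs)
E
python3 -c "
from h import *
sl()"
```

```text
t 16.8 slope xyz mm [76.3 79.6  3.9] F slope [ 9.6 -0.4 16.3] open 0.0248
t 16.8 turn [-0.006  0.003 -0.   ] shift cm [0. 0. 0.] open 0.024793339178275156 F [-0.1  0.4 18.9]
```

jog_arm(
  steps=[
    [[0, 0, 0], [0, 0, -0.15], -1],
    [[0, 0, 0], [0, 0, -0.15], -1],
    [[0, 0, 0], [0, 0, -0.15], -1],
  ],
)

```text
time: 17.1
ee_pos: [0.6066, -0.2463, 0.076]
eef_rot: [[-0.024, 0.863, -0.504], [1.0, 0.019, -0.014], [-0.002, -0.505, -0.863]]
force: [1.0, -0.4, 10.2]
opening: 0.0247
```

```bash
python3 -c "
from h import *
sl()"
```

```text
t 17.1 slope xyz mm [75.3 79.4  3.9] F slope [4.2 0.4 9.3] open 0.0247
t 17.1 turn [-0.005  0.003 -0.   ] shift cm [0. 0. 0.] open 0.02470421903098567 F [ 1.  -0.4 10.2]
```

jog_arm(
  steps=[
    [[0, 0, 0], [0, 0, -0.15], -1],
    [[0, 0, 0], [0, 0, -0.15], -1],
    [[0, 0, 0], [0, 0.2, -0.15], -1],
    [[0, 0, 0], [0, 0.4, -0.15], -1],
    [[0, 0, 0], [0, 0.4, -0.15], -1],
  ],
)

```text
time: 17.6
ee_pos: [0.6076, -0.2461, 0.0754]
eef_rot: [[-0.024, 0.859, -0.511], [1.0, 0.02, -0.013], [-0.001, -0.511, -0.86]]
force: [-8.9, 0.0, 14.1]
opening: 0.0245
```

```bash
python3 -c "
from h import *
sl()"
```

```text
t 17.6 slope xyz mm [74.1 79.2  3.9] F slope [14.8 -0.2  7.8] open 0.0245
t 17.6 turn [-0.013  0.001  0.   ] shift cm [0. 0. 0.] open 0.02453906110932958 F [-8.9  0.  14.1]
```

jog_arm(
  steps=[
    [[0, 0, 0], [0, 0, 0], 0.1],
    [[0, 0, 0], [0, 0, 0], 0.1],
    [[0, 0, 0], [0, 0, 0], 0.1],
    [[0, 0, 0], [0, 0, -2], 0.1],
    [[0, 0, 0], [0, 0, -5], 0.1],
    [[0, 0, 0], [0, -2, -9], 0.1],
    [[0, 0, 0], [0, -2, -9], 0.1],
  ],
)

```text
time: 18.3
ee_pos: [0.6407, -0.2456, 0.1665]
eef_rot: [[-0.024, 0.866, -0.499], [1.0, 0.019, -0.015], [-0.004, -0.499, -0.866]]
force: [0.9, -0.1, 0.0]
opening: 0.0469
```

Run:
```python
from h import *
sl(); go([.55,-.1,.26],Rd(91.3))
f=grab_frame('wrist'); cv2.imwrite('pics/w8.png',f['frame'])
```

```text
t 18.3 slope xyz mm [90.9 79.4 99.4] F slope [-0.7  0.1  0.5] open 0.0469
t 18.3 turn [ 0.001  0.004 -0.001] shift cm [0. 0. 0.] open 0.04688931964312534 F [ 0.9 -0.1  0. ]
t 18.3 turn [-0.523  0.004  0.   ] shift cm [ 14.73 -12.25  -3.79] open 0.04688931964312534 F [ 0.9 -0.1  0. ]
```

View pics/w8.png

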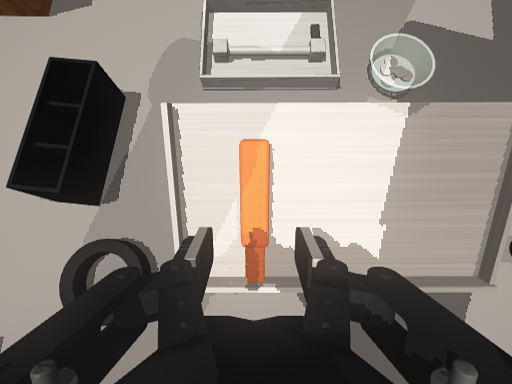

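The lever sits flat with its blade end at the lip. The multi-tool is next.

jog_arm(
  steps=[
    [[-0.15, 0, 0], [3, -3, -2], 0.3],
    [[-0.3, 0, 0], [6, -6, -3.8], 0.3],
    [[-0.45, 0, 0], [9, -9, -3.8], 0.3],
    [[-0.523, 0, 0], [14.7, -12.2, -3.8], 0.3],
    [[-0.523, 0, 0], [14.7, -12.2, -3.8], 0.3],
    [[-0.523, 0, 0], [14.7, -12.2, -3.8], 0.3],
  ],
)

```text
time: 18.95
ee_pos: [0.5416, -0.0976, 0.2545]
eef_rot: [[-0.023, 1.0, -0.008], [1.0, 0.023, 0.0], [0.001, -0.008, -1.0]]
force: [-1.0, -0.1, 0.2]
opening: 0.0555
```

Run:
```python
from h import *
tools()
go([.446,.209,.14],Rd(106.3))
```

```text
obj px [181. 236.] n 331 ctr [439.5 288.8] size [ 27.  139.5] long axis deg -14.1 sat 180.0 z 0.0134
obj px [207. 231.] n 298 ctr [446.  209.5] size [104.3  33.8] long axis deg 16.3 sat 15.0 z 0.0177
t 19.0 turn [-0.007 -0.003 -0.26 ] shift cm [30.68 -8.78 11.8 ] open 0.0552953736883904 F [-1.7  1.5  1.2]
```

jog_arm(
  steps=[
    [[0, 0, -0.26], [30.7, -8.8, 11.8], 0.3],
    [[0, 0, -0.26], [30.7, -8.8, 11.8], 0.3],
    [[0, 0, -0.26], [30.7, -8.8, 11.8], 0.3],
    [[0, 0, -0.26], [30.7, -8.8, 11.8], 0.3],
    [[0, 0, -0.26], [30.7, -8.8, 11.8], 0.3],
    [[0, 0, -0.26], [30.7, -8.8, 11.8], 0.3],
    [[0, 0, -0.26], [30.7, -8.8, 11.8], 0.3],
    [[0, 0, -0.26], [30.7, -8.8, 11.8], 0.3],
    [[0, 0, -0.26], [30.7, -8.8, 11.8], 0.3],
    [[0, 0, -0.26], [30.7, -8.8, 11.8], 0.3],
  ],
)

```text
time: 20.0
ee_pos: [0.4534, 0.2038, 0.1379]
eef_rot: [[-0.279, 0.96, -0.008], [0.96, 0.279, -0.002], [0.001, -0.008, -1.0]]
force: [0.4, -0.8, 1.0]
opening: 0.0557
```

Run:
```python
from h import *
go([.446,.209,.006],Rd(106.3))
f=grab_frame('wrist'); cv2.imwrite('pics/w9.png',f['frame'])
```

```text
t 20.0 turn [-0.008 -0.001 -0.002] shift cm [ 0.7  -0.47 13.19] open 0.05565181731328114 F [ 0.4 -0.8  1. ]
```

View pics/w9.png

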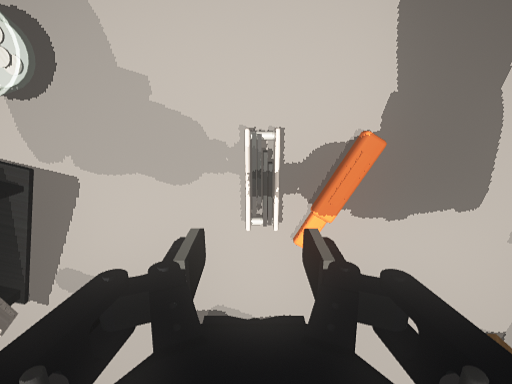

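jog_arm(
  steps=[
    [[-0.008, 0, 0], [0, 0, 4], 0.3],
    [[-0.008, 0, 0], [0, 0, 8], 0.3],
    [[-0.008, 0, 0], [0, 0, 8], 0.3],
    [[-0.008, 0, 0], [0, 0, 8], 0.3],
  ],
)

```text
time: 20.45
ee_pos: [0.4525, 0.2034, 0.0584]
eef_rot: [[-0.278, 0.961, -0.001], [0.961, 0.278, 0.0], [0.001, -0.001, -1.0]]
force: [0.2, 0.7, -0.4]
opening: 0.0555
```

Run:
```python
from h import *
go([.446,.209,.006],Rd(106.3))
```

```text
t 20.45 turn [-0.001 -0.001 -0.003] shift cm [ 0.71 -0.46  5.24] open 0.05551265217995218 F [ 0.2  0.7 -0.4]
```

jog_arm(
  steps=[
    [[0, 0, 0], [0.7, -0.5, 1], 0.3],
    [[0, 0, 0], [0.7, -0.5, 3], 0.3],
    [[0, 0, 0], [0.7, -0.5, 4.5], 0.3],
    [[0, 0, 0], [0.7, -0.5, 5.2], 0.3],
    [[0, 0, 0], [0.7, -0.5, 5.2], 0.3],
  ],
)

```text
time: 20.95
ee_pos: [0.4457, 0.2101, 0.0062]
eef_rot: [[-0.28, 0.96, 0.0], [0.96, 0.28, 0.001], [0.001, 0.0, -1.0]]
force: [0.2, 0.2, 0.6]
opening: 0.0554
```

jog_arm(
  steps=[
    [[0, 0, 0], [0, 0, 0], -1],
    [[0, 0, 0], [0, 0, 0], -1],
    [[0, 0, 0], [0, 0, 0], -1],
    [[0, 0, 0], [0, 0, 0], -1],
    [[0, 0, 0], [0, 0, 0], -1],
  ],
)

```text
time: 21.45
ee_pos: [0.4467, 0.2105, 0.0073]
eef_rot: [[-0.279, 0.96, 0.002], [0.96, 0.279, 0.002], [0.002, 0.003, -1.0]]
force: [-0.5, -0.0, 6.5]
opening: 0.033
```

jog_arm(
  steps=[
    [[0, 0, 0], [0, 0, -2], -1],
    [[0, 0, 0], [0, 0, -6], -1],
    [[0, 0, 0], [0, 0, -11], -1],
    [[0, 0, 0], [0, 0, -16], -1],
    [[0, 0, 0], [0, 0, -20], -1],
    [[0, 0, 0], [0, 0, -20], -1],
    [[0, 0, 0], [0, 0, -20], -1],
  ],
)

```text
time: 22.15
ee_pos: [0.4463, 0.2099, 0.207]
eef_rot: [[-0.279, 0.96, 0.002], [0.96, 0.279, 0.002], [0.001, 0.003, -1.0]]
force: [-0.4, -0.5, -1.9]
opening: 0.0326
```

Run:
```python
from h import *
go([.58,-.167,.24],Rd(91.3))
f=grab_frame('wrist'); cv2.imwrite('pics/w10.png',f['frame'])
```

```text
t 22.15 turn [ 0.003 -0.002  0.26 ] shift cm [-39.92   2.31  -3.34] open 0.03261195977940594 F [-0.4 -0.5 -1.9]
```

View pics/w10.png

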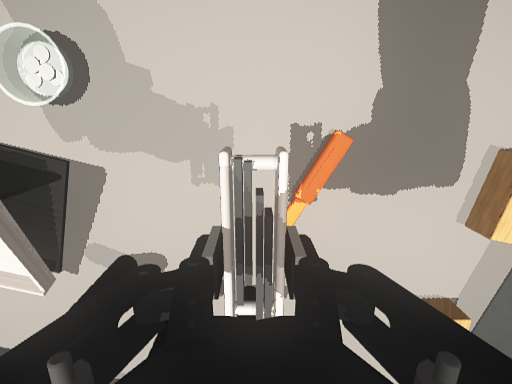

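jog_arm(
  steps=[
    [[0, 0, 0.26], [-40, 2.3, -3.4], -1],
    [[0, 0, 0.26], [-40, 2.3, -3.4], -1],
    [[0, 0, 0.26], [-40, 2.3, -3.4], -1],
    [[0, 0, 0.26], [-40, 2.3, -3.4], -1],
    [[0, 0, 0.26], [-40, 2.3, -3.4], -1],
    [[0, 0, 0.26], [-40, 2.3, -3.4], -1],
    [[0, 0, 0.26], [-40, 2.3, -3.4], -1],
    [[0, 0, 0.26], [-40, 2.3, -3.4], -1],
    [[0, 0, 0.26], [-40, 2.3, -3.4], -1],
    [[0, 0, 0.26], [-40, 2.3, -3.4], -1],
  ],
)

```text
time: 23.2
ee_pos: [0.5784, -0.1689, 0.2369]
eef_rot: [[-0.021, 1.0, -0.004], [1.0, 0.021, 0.003], [0.003, -0.004, -1.0]]
force: [0.9, 0.2, -2.4]
opening: 0.0329
```

Run:
```python
from h import *
go(S(.065,.0,.07),Rs); print(ctrl.get_obs()['ee_pos'])
```

```text
t 23.2 turn [ 0.52  -0.003 -0.001] shift cm [ 0.12  6.88 10.85] open 0.03287015243227935 F [ 0.9  0.2 -2.4]
[ 0.57843149 -0.16886157  0.2369242 ]
```

jog_arm(
  steps=[
    [[0.15, 0, 0], [0.1, 3, 2], -1],
    [[0.3, 0, 0], [0.1, 6, 4], -1],
    [[0.45, 0, 0], [0.1, 6.9, 7], -1],
    [[0.52, 0, 0], [0.1, 6.9, 9.5], -1],
    [[0.52, 0, 0], [0.1, 6.9, 10.8], -1],
    [[0.52, 0, 0], [0.1, 6.9, 10.8], -1],
    [[0.52, 0, 0], [0.1, 6.9, 10.8], -1],
  ],
)

```text
time: 23.9
ee_pos: [0.6482, -0.164, 0.1312]
eef_rot: [[-0.025, 0.867, -0.498], [1.0, 0.022, -0.011], [0.001, -0.498, -0.867]]
force: [0.2, -0.1, -0.1]
opening: 0.0328
```

Run:
```python
from h import *
go(S(.065,.0,.014),Rs); sl()
```

```text
t 23.9 turn [ 0.003 -0.     0.003] shift cm [-0.2   0.01  5.94] open 0.032784200562088466 F [ 0.2 -0.1 -0.1]
t 23.9 slope xyz mm [65.2 -2.  73.4] F slope [-0.2  0.1  0. ] open 0.0328
t 23.9 turn [ 0.003 -0.     0.003] shift cm [0. 0. 0.] open 0.032784200562088466 F [ 0.2 -0.1 -0.1]
```

jog_arm(
  steps=[
    [[0.003, 0, 0.003], [-0.2, 0, 2], -1],
    [[0.003, 0, 0.003], [-0.2, 0, 4], -1],
    [[0.003, 0, 0.003], [-0.2, 0, 5.5], -1],
    [[0.003, 0, 0.003], [-0.2, 0, 5.9], -1],
    [[0.003, 0, 0.003], [-0.2, 0, 5.9], -1],
    [[0.003, 0, 0.003], [-0.2, 0, 5.9], -1],
  ],
)

```text
time: 24.5
ee_pos: [0.6204, -0.168, 0.0837]
eef_rot: [[-0.021, 0.868, -0.495], [1.0, 0.017, -0.011], [-0.001, -0.495, -0.869]]
force: [0.5, -0.3, -1.2]
opening: 0.0326
```

Run:
```python
from h import *
sl()
```

```text
t 24.5 slope xyz mm [65.6  1.5 18.3] F slope [-1.   0.3 -0.8] open 0.0326
t 24.5 turn [ 0.005  0.    -0.003] shift cm [0. 0. 0.] open 0.03261246108371083 F [ 0.5 -0.3 -1.2]
```

jog_arm(
  steps=[
    [[0.004, 0, 0], [0, 0, 0.5], -1],
    [[0.004, 0, 0], [0, 0, 0.8], -1],
    [[0.004, 0, 0], [0, 0, 0.9], -1],
    [[0.004, 0, 0], [0, 0.3, 0.9], -1],
    [[0.004, 0, 0], [0, 0.6, 0.9], -1],
    [[0.004, 0, 0], [0, 0.9, 0.9], -1],
    [[0.004, 0, 0], [0, 1, 0.9], -1],
    [[0.004, 0, 0], [0, 1, 0.9], -1],
  ],
)

```text
time: 25.3
ee_pos: [0.6236, -0.168, 0.0688]
eef_rot: [[-0.021, 0.864, -0.503], [1.0, 0.018, -0.011], [-0.001, -0.503, -0.864]]
force: [1.0, -0.6, 7.3]
opening: 0.0326
```

Run:
```python
from h import *
sl()
```

```text
t 25.3 slope xyz mm [55.4  1.5  7.1] F slope [2.8 0.6 6.9] open 0.0326
t 25.3 turn [-0.003  0.    -0.002] shift cm [0. 0. 0.] open 0.03261015710949573 F [ 1.  -0.6  7.3]
```

Touching the face lightly. I'll push it to the lip.

jog_arm(
  steps=[
    [[0, 0, 0], [0, 0.1, -0.05], -1],
    [[0, 0, 0], [0, 0.3, -0.05], -1],
    [[0, 0, 0], [0, 0.5, -0.05], -1],
    [[0, 0, 0], [0, 0.5, -0.05], -1],
  ],
)

```text
time: 25.7
ee_pos: [0.6265, -0.1679, 0.0672]
eef_rot: [[-0.021, 0.862, -0.506], [1.0, 0.018, -0.011], [-0.001, -0.506, -0.863]]
force: [-4.3, -0.1, 11.9]
opening: 0.0326
```

Run:
```python
from h import *
sl()
```

```text
t 25.7 slope xyz mm [52.   1.5  7.1] F slope [ 9.7 -0.   8.1] open 0.0326
t 25.7 turn [-0.007 -0.    -0.002] shift cm [0. 0. 0.] open 0.03260099578002823 F [-4.3 -0.1 11.9]
```

jog_arm(
  steps=[
    [[0, 0, 0], [0, 0, 0], 0.3],
    [[0, 0, 0], [0, 0, 0], 0.3],
    [[0, 0, 0], [0, 0, 0], 0.3],
    [[0, 0, 0], [0, 0, -2], 0.3],
    [[0, 0, 0], [0, 0, -5], 0.3],
    [[0, 0, 0], [0, -2, -9], 0.3],
    [[0, 0, 0], [0, -2, -9], 0.3],
  ],
)

```text
time: 26.4
ee_pos: [0.6582, -0.1674, 0.1587]
eef_rot: [[-0.021, 0.868, -0.496], [1.0, 0.017, -0.012], [-0.002, -0.496, -0.868]]
force: [0.3, -0.4, 0.6]
opening: 0.0554
```

Run:
```python
from h import *
sl(); go([.53,-.03,.26],Rd(91.3)); tools()
f=grab_frame('wrist'); cv2.imwrite('pics/w11.png',f['frame'])
```

```text
t 26.4 slope xyz mm [ 70.4   1.6 102.2] F slope [0.1 0.4 0.6] open 0.0554
t 26.4 turn [ 0.004  0.001 -0.003] shift cm [0. 0. 0.] open 0.055448381891073796 F [ 0.3 -0.4  0.6]
t 26.4 turn [-0.519  0.002 -0.002] shift cm [ 13.98 -15.92  -2.61] open 0.055448381891073796 F [ 0.3 -0.4  0.6]
obj px [181. 236.] n 340 ctr [439.5 289.2] size [ 26.8 139.2] long axis deg -13.5 sat 183.0 z 0.0135
```

View pics/w11.png

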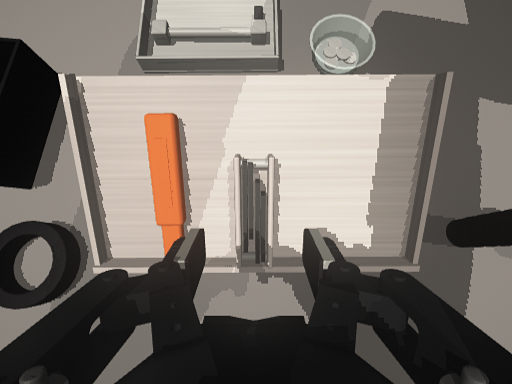

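The multi-tool is seated, and the first lever still is. The second lever is next.

jog_arm(
  steps=[
    [[-0.15, 0, 0], [3, -3, -2], 0.2],
    [[-0.3, 0, 0], [6, -7, -2.6], 0.2],
    [[-0.45, 0, 0], [10, -12, -2.6], 0.2],
    [[-0.519, 0, 0], [14, -16, -2.6], 0.2],
    [[-0.519, 0, 0], [14, -16, -2.6], 0.2],
    [[-0.519, 0, 0], [14, -16, -2.6], 0.2],
  ],
)

```text
time: 27.1
ee_pos: [0.525, -0.031, 0.2535]
eef_rot: [[-0.019, 1.0, -0.007], [1.0, 0.019, -0.0], [0.0, -0.007, -1.0]]
force: [0.2, 0.2, 1.1]
opening: 0.0513
```

Run:
```python
from h import *
go([.4346,.290,.12],Rd(76.4))
```

```text
t 27.1 turn [-0.007  0.001  0.257] shift cm [32.27 -8.32 13.42] open 0.05132937645045205 F [0.2 0.2 1.1]
```

jog_arm(
  steps=[
    [[0, 0, 0.257], [32.3, -8.3, 13.4], 0.2],
    [[0, 0, 0.257], [32.3, -8.3, 13.4], 0.2],
    [[0, 0, 0.257], [32.3, -8.3, 13.4], 0.2],
    [[0, 0, 0.257], [32.3, -8.3, 13.4], 0.2],
    [[0, 0, 0.257], [32.3, -8.3, 13.4], 0.2],
    [[0, 0, 0.257], [32.3, -8.3, 13.4], 0.2],
    [[0, 0, 0.257], [32.3, -8.3, 13.4], 0.2],
    [[0, 0, 0.257], [32.3, -8.3, 13.4], 0.2],
    [[0, 0, 0.257], [32.3, -8.3, 13.4], 0.2],
    [[0, 0, 0.257], [32.3, -8.3, 13.4], 0.2],
  ],
)

```text
time: 28.1
ee_pos: [0.4389, 0.2884, 0.1213]
eef_rot: [[0.234, 0.972, -0.009], [0.972, -0.234, -0.002], [-0.004, -0.008, -1.0]]
force: [0.5, 1.0, 0.2]
opening: 0.0512
```

Run:
```python
from h import *
go([.4346,.290,.0035],Rd(76.4)); tools()
f=grab_frame('wrist'); cv2.imwrite('pics/w12.png',f['frame'])
```

```text
t 28.1 turn [-0.008  0.004  0.001] shift cm [ 0.1  -0.36 11.78] open 0.051210387199294 F [0.5 1.  0.2]
```

View pics/w12.png

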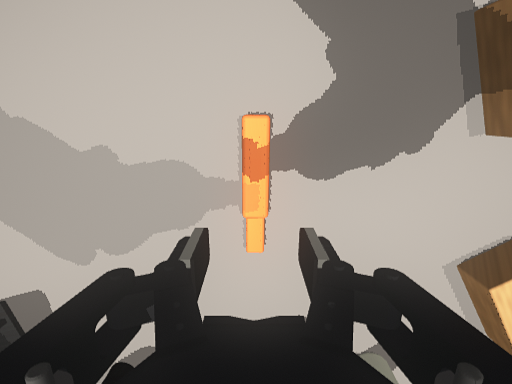

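jog_arm(
  steps=[
    [[-0.008, 0, 0], [0, 0, 4], 0.2],
    [[-0.008, 0, 0], [0, 0, 8], 0.2],
    [[-0.008, 0, 0], [0, 0, 8], 0.2],
    [[-0.008, 0, 0], [0, 0, 8], 0.2],
  ],
)

```text
time: 28.6
ee_pos: [0.4388, 0.2883, 0.0423]
eef_rot: [[0.236, 0.972, -0.001], [0.972, -0.236, -0.003], [-0.003, -0.0, -1.0]]
force: [1.0, 0.0, 0.6]
opening: 0.0512
```

Run:
```python
from h import *
go([.4346,.290,.0045],Rd(76.4))
```

```text
t 28.6 turn [-0.     0.003 -0.001] shift cm [ 0.08 -0.45  3.78] open 0.05117631215305987 F [1.  0.  0.6]
```

jog_arm(
  steps=[
    [[0, 0, 0], [0.1, -0.5, 1], 0.2],
    [[0, 0, 0], [0.1, -0.5, 2.8], 0.2],
    [[0, 0, 0], [0.1, -0.5, 3.5], 0.2],
    [[0, 0, 0], [0.1, -0.5, 3.8], 0.2],
    [[0, 0, 0], [0.1, -0.5, 3.8], 0.2],
    [[0, 0, 0], [0.1, -0.5, 3.8], -1],
    [[0, 0, 0], [0.1, -0.5, 3.8], -1],
    [[0, 0, 0], [0.1, -0.5, 3.8], -1],
    [[0, 0, 0], [0.1, -0.5, 3.8], -1],
    [[0, 0, 0], [0.1, -0.5, 3.8], -1],
  ],
)

```text
time: 29.6
ee_pos: [0.4347, 0.292, 0.0047]
eef_rot: [[0.234, 0.972, 0.001], [0.972, -0.234, -0.002], [-0.001, 0.002, -1.0]]
force: [-1.0, 0.1, 5.7]
opening: 0.0244
```

jog_arm(
  steps=[
    [[0, 0, 0], [0, 0, -2], -1],
    [[0, 0, 0], [0, 0, -6], -1],
    [[0, 0, 0], [0, 0, -11], -1],
    [[0, 0, 0], [0, 0, -16], -1],
    [[0, 0, 0], [0, 0, -21], -1],
    [[0, 0, 0], [0, 0, -21], -1],
    [[0, 0, 0], [0, 0, -21], -1],
  ],
)

```text
time: 30.3
ee_pos: [0.4348, 0.2926, 0.2152]
eef_rot: [[0.234, 0.972, 0.003], [0.972, -0.234, -0.001], [-0.0, 0.003, -1.0]]
force: [-0.9, 0.5, -1.6]
opening: 0.0243
```

Run:
```python
from h import *
go([.53,-.085,.24],Rd(91.3)); print(ctrl.get_obs()['ee_pos'])
f=grab_frame('wrist'); cv2.imwrite('pics/w13.png',f['frame'])
```

```text
t 30.3 turn [ 0.003  0.    -0.259] shift cm [-34.48  18.1   -2.44] open 0.024331638132243434 F [-0.9  0.5 -1.6]
[0.43480881 0.29259691 0.21515382]
```

View pics/w13.png

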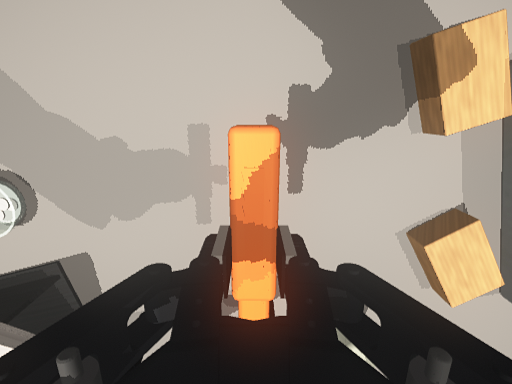

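jog_arm(
  steps=[
    [[0, 0, -0.259], [-34.5, 18, -2.5], -1],
    [[0, 0, -0.259], [-34.5, 18, -2.5], -1],
    [[0, 0, -0.259], [-34.5, 18, -2.5], -1],
    [[0, 0, -0.259], [-34.5, 18, -2.5], -1],
    [[0, 0, -0.259], [-34.5, 18, -2.5], -1],
    [[0, 0, -0.259], [-34.5, 18, -2.5], -1],
    [[0, 0, -0.259], [-34.5, 18, -2.5], -1],
    [[0, 0, -0.259], [-34.5, 18, -2.5], -1],
    [[0, 0, -0.259], [-34.5, 18, -2.5], -1],
    [[0, 0, -0.259], [-34.5, 18, -2.5], -1],
  ],
)

```text
time: 31.35
ee_pos: [0.5269, -0.0861, 0.2374]
eef_rot: [[-0.02, 1.0, -0.004], [1.0, 0.02, -0.001], [-0.001, -0.004, -1.0]]
force: [-1.1, 0.1, -1.0]
opening: 0.0246
```

Run:
```python
from h import *
go(S(.085,-.08,.07),Rs); print(ctrl.get_obs()['ee_pos'])
```

```text
t 31.35 turn [ 0.519  0.001 -0.003] shift cm [-0.22 10.11  9.88] open 0.024563964233587157 F [-1.1  0.1 -1. ]
[ 0.52692696 -0.08606241  0.23736645]
```

jog_arm(
  steps=[
    [[0.15, 0, 0], [-0.1, 4, 0], -1],
    [[0.3, 0, 0], [-0.2, 8, 2], -1],
    [[0.45, 0, 0], [-0.2, 10.1, 5], -1],
    [[0.519, 0, 0], [-0.2, 10.1, 8.5], -1],
    [[0.519, 0, 0], [-0.2, 10.1, 9.9], -1],
    [[0.519, 0, 0], [-0.2, 10.1, 9.9], -1],
    [[0.519, 0, 0], [-0.2, 10.1, 9.9], -1],
  ],
)

```text
time: 32.05
ee_pos: [0.6286, -0.0838, 0.1391]
eef_rot: [[-0.025, 0.867, -0.498], [1.0, 0.02, -0.014], [-0.002, -0.498, -0.867]]
force: [-1.0, -0.0, 0.6]
opening: 0.0245
```

Run:
```python
from h import *
go(S(.085,-.08,.010),Rs); sl()
```

```text
t 32.05 turn [0.002 0.003 0.001] shift cm [-0.24 -0.05  6.14] open 0.024456331929616968 F [-1.  -0.   0.6]
t 32.05 slope xyz mm [ 84.6 -82.5  71.4] F slope [ 1.2 -0.   0. ] open 0.0245
t 32.05 turn [0.002 0.003 0.001] shift cm [0. 0. 0.] open 0.024456331929616968 F [-1.  -0.   0.6]
```

jog_arm(
  steps=[
    [[0.002, 0.003, 0], [-0.2, 0, 2], -1],
    [[0.002, 0.003, 0], [-0.2, 0, 4], -1],
    [[0.002, 0.003, 0], [-0.2, 0, 5.5], -1],
    [[0.002, 0.003, 0], [-0.2, 0, 6.2], -1],
    [[0.002, 0.003, 0], [-0.2, 0, 6.2], -1],
    [[0.002, 0.003, 0], [-0.2, 0, 6.2], -1],
  ],
)

```text
time: 32.65
ee_pos: [0.5995, -0.0882, 0.0898]
eef_rot: [[-0.021, 0.869, -0.494], [1.0, 0.018, -0.011], [-0.0, -0.494, -0.869]]
force: [0.1, -1.0, 0.5]
opening: 0.0248
```

Run:
```python
from h import *
sl()
```

```text
t 32.65 slope xyz mm [ 85.2 -78.8  14.1] F slope [0.2 1.  0.5] open 0.0248
t 32.65 turn [ 0.007 -0.    -0.001] shift cm [0. 0. 0.] open 0.024843286171960906 F [ 0.1 -1.   0.5]
```

jog_arm(
  steps=[
    [[0.006, 0, 0], [0, 0, 0.4], -1],
    [[0.006, 0, 0], [0, 0, 0.7], -1],
    [[0.006, 0, 0], [0, 0.3, 0.7], -1],
    [[0.006, 0, 0], [0, 0.6, 0.7], -1],
    [[0.006, 0, 0], [0, 0.9, 0.7], -1],
    [[0.006, 0, 0], [0, 0.9, 0.7], -1],
  ],
)

```text
time: 33.25
ee_pos: [0.6029, -0.0882, 0.0766]
eef_rot: [[-0.021, 0.864, -0.504], [1.0, 0.018, -0.011], [-0.0, -0.504, -0.864]]
force: [-1.3, -0.7, 6.4]
opening: 0.0246
```

Run:
```python
from h import *
sl()
```

```text
t 33.25 slope xyz mm [ 75.6 -78.8   4.4] F slope [4.3 0.6 4.9] open 0.0246
t 33.25 turn [-0.004 -0.001 -0.001] shift cm [0. 0. 0.] open 0.024570455384169344 F [-1.3 -0.7  6.4]
```

jog_arm(
  steps=[
    [[0, 0, 0], [0, 0.1, -0.05], -1],
    [[0, 0, 0], [0, 0.3, -0.05], -1],
    [[0, 0, 0], [0, 0.4, -0.05], -1],
    [[0, 0, 0], [0, 0.4, -0.05], -1],
  ],
)

```text
time: 33.65
ee_pos: [0.603, -0.0882, 0.0765]
eef_rot: [[-0.021, 0.86, -0.51], [1.0, 0.019, -0.011], [0.0, -0.51, -0.86]]
force: [-11.3, 0.1, 13.6]
opening: 0.0248
```

Run:
```python
from h import *
sl()
```

```text
t 33.65 slope xyz mm [ 75.5 -78.7   4.4] F slope [16.6 -0.4  6.1] open 0.0248
t 33.65 turn [-0.012 -0.001 -0.001] shift cm [0. 0. 0.] open 0.024846369281518163 F [-11.3   0.1  13.6]
```

Firm stop at the lip. Releasing.

jog_arm(
  steps=[
    [[0, 0, 0], [0, 0, 0], 0.1],
    [[0, 0, 0], [0, 0, 0], 0.1],
    [[0, 0, 0], [0, 0, 0], 0.1],
    [[0, 0, 0], [0, 0, -2], 0.1],
    [[0, 0, 0], [0, 0, -5], 0.1],
    [[0, 0, 0], [0, -2, -9], 0.1],
    [[0, 0, 0], [0, -2, -9], 0.1],
  ],
)

```text
time: 34.35
ee_pos: [0.6371, -0.0876, 0.1676]
eef_rot: [[-0.021, 0.868, -0.496], [1.0, 0.018, -0.011], [-0.001, -0.496, -0.868]]
force: [0.5, -0.4, 1.0]
opening: 0.0468
```

Run:
```python
from h import *
sl(); go([.55,.05,.27],Rd(91.3))
f=grab_frame('wrist'); cv2.imwrite('pics/w14.png',f['frame'])
```

```text
t 34.35 slope xyz mm [ 91.5 -78.5 100.3] F slope [0.  0.4 1.1] open 0.0468
t 34.35 turn [ 0.004  0.    -0.002] shift cm [0. 0. 0.] open 0.046811495337903374 F [ 0.5 -0.4  1. ]
t 34.35 turn [-0.519  0.001 -0.002] shift cm [ 13.94 -12.39  -4.72] open 0.046811495337903374 F [ 0.5 -0.4  1. ]
```

View pics/w14.png

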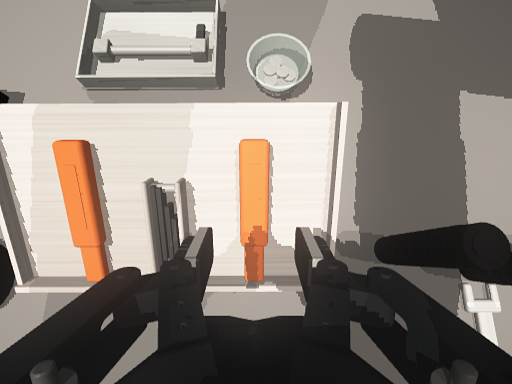

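All three tools lie seated on the rest. Now I'll look closely at the holder before handling the grips.

jog_arm(
  steps=[
    [[-0.15, 0, 0], [-3, -3, -3], 0.3],
    [[-0.3, 0, 0], [-7, -5, -8], 0.3],
    [[-0.45, 0, 0], [-12, -5, -12], 0.3],
    [[-0.52, 0, 0], [-17, -5, -13], 0.3],
    [[-0.52, 0, 0], [-22, -5, -13], 0.3],
    [[-0.52, 0, 0], [-27, -5, -13], 0.3],
    [[-0.52, 0, 0], [-32, -5, -13], 0.3],
    [[-0.52, 0, 0], [-36, -5, -13], 0.3],
    [[-0.52, 0, 0], [-36, -5, -13], 0.3],
  ],
)

```text
time: 35.3
ee_pos: [0.6629, -0.4514, 0.2974]
eef_rot: [[-0.018, 1.0, -0.009], [1.0, 0.018, -0.0], [0.0, -0.009, -1.0]]
force: [-0.6, 0.4, -0.1]
opening: 0.0559
```

Run:
```python
from h import *
o=ctrl.get_obs(); print(o['time'],o['ee_pos'],o['eef_rot'][:,2])
f=grab_frame('wrist'); cv2.imwrite('pics/w15.png',f['frame']); np.savez('w15.npz',**f)
P=cloud(f)
h=(P[...,2]>.06)&(P[...,2]<.08)&(P[...,0]>.40)&(P[...,0]<.62)&(P[...,1]>-.53)&(P[...,1]<-.39)
p=P[h]; print(len(p),cv2.minAreaRect((p[:,:2]*1000).astype(np.float32)),np.median(p[:,2]))
f=grab_frame('top'); np.savez('t15.npz',**f)
```

```text
35.3 [ 0.66287385 -0.45139934  0.2974438 ] [-9.20947588e-03 -4.19004982e-05 -9.99957591e-01]
1036 ((522.0011596679688, -458.7906799316406), (54.09968566894531, 137.5095977783203), 85.36432647705078) 0.06939628122750724
```

View pics/w15.png

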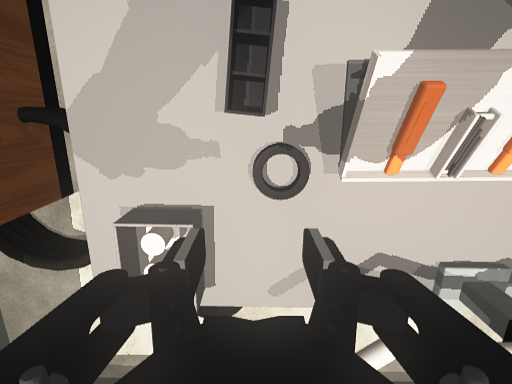

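Run:
```python
from h import *
g=grab_frame('side')
for nm,F in [('top',dict(np.load('t15.npz'))),('side',g)]:
    P=cloud(F)
    m=(P[...,2]>0.134)&(P[...,2]<.15)&(P[...,0]>0.58)&(P[...,0]<0.70)&(P[...,1]>0.02)&(P[...,1]<0.32)
    n,l,s,c=cv2.connectedComponentsWithStats(m.astype(np.uint8))
    for i in range(1,n):
        if s[i,4]<15: continue
        p=P[l==i]; (cx,cy),r=cv2.minEnclosingCircle((p[:,:2]*1000).astype(np.float32)); print(nm,'c',round(cx,1),round(cy,1),'r',round(r,1),'mean',np.round(p.mean(0)*1000,1),s[i,4])
go([.62,.07,.27],Rd(91.3)); tools()
```

```text
top c 652.1 166.8 r 16.1 mean [652.6 166.2 139.3] 93
top c 636.5 256.6 r 16.2 mean [635.4 256.5 139.4] 93
top c 635.7 69.8 r 16.3 mean [635.1  69.7 139.2] 98
side c 632.5 71.6 r 19.1 mean [633.9  73.3 139.9] 42
side c 650.4 167.8 r 17.6 mean [651.2 169.4 139. ] 47
side c 633.6 260.1 r 18.7 mean [633.7 259.6 139.4] 51
t 35.45 turn [-0.009 -0.002 -0.004] shift cm [51.94 -3.38  2.83] open 0.05550797380755866 F [ 1.1  0.6 -0.1]
```

jog_arm(
  steps=[
    [[0, 0, 0], [52, -3.2, 2.8], 0.3],
    [[0, 0, 0], [52, -3.2, 2.8], 0.3],
    [[0, 0, 0], [52, -3.2, 2.8], 0.3],
    [[0, 0, 0], [52, -3.2, 2.8], 0.3],
    [[0, 0, 0], [52, -3.2, 2.8], 0.3],
    [[0, 0, 0], [52, -3.2, 2.8], 0.3],
    [[0, 0, 0], [52, -3.2, 2.8], 0.3],
    [[0, 0, 0], [52, -3.2, 2.8], 0.3],
    [[0, 0, 0], [52, -3.2, 2.8], 0.3],
    [[0, 0, 0], [52, -3.2, 2.8], 0.3],
  ],
)

```text
time: 36.5
ee_pos: [0.6211, 0.0544, 0.2737]
eef_rot: [[-0.023, 1.0, -0.006], [1.0, 0.023, 0.001], [0.001, -0.006, -1.0]]
force: [0.7, -0.6, 0.1]
opening: 0.0553
```

jog_arm(
  steps=[
    [[0, 0, 0], [0, 0, 0], 0.3],
    [[0, 0, 0], [0, 0, 0], 0.3],
    [[0, 0, 0], [0, 0, 0], 0.3],
    [[0, 0, 0], [0, 0, 0], 0.3],
  ],
)

```text
time: 36.9
ee_pos: [0.6228, 0.0497, 0.2736]
eef_rot: [[-0.02, 1.0, -0.007], [1.0, 0.02, -0.0], [-0.0, -0.007, -1.0]]
force: [-0.2, 0.1, -0.8]
opening: 0.0557
```

Run:
```python
from h import *
go([.635,.071,.092],Rd(91.3)); 
f=grab_frame('wrist'); cv2.imwrite('pics/w16.png',f['frame'])
```

```text
t 36.9 turn [-0.007  0.    -0.003] shift cm [ 2.1   1.38 18.15] open 0.05571149798696707 F [-0.2  0.1 -0.8]
```

View pics/w16.png

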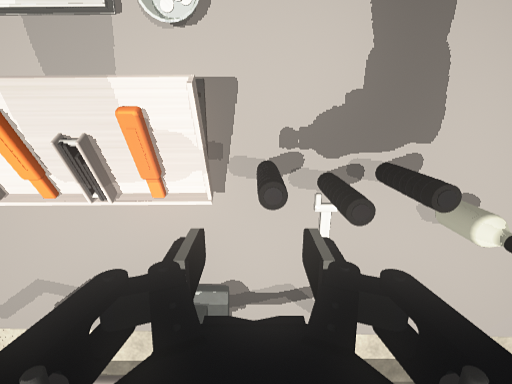

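jog_arm(
  steps=[
    [[-0.007, 0, 0], [2.1, 1.4, 0], 0.3],
    [[-0.007, 0, 0], [2.1, 1.4, 4], 0.3],
    [[-0.007, 0, 0], [2.1, 1.4, 9], 0.3],
    [[-0.007, 0, 0], [2.1, 1.4, 9], 0.3],
    [[-0.007, 0, 0], [2.1, 1.4, 9], 0.3],
  ],
)

```text
time: 37.45
ee_pos: [0.6353, 0.0709, 0.1833]
eef_rot: [[-0.02, 1.0, -0.002], [1.0, 0.02, -0.0], [-0.0, -0.002, -1.0]]
force: [1.0, 0.3, 0.8]
opening: 0.0557
```

```bash
cat >> h.py <<'E'
def gripseen():
    f=grab_frame('wrist'); P=cloud(f)
    m=(P[...,2]>0.136)&(P[...,2]<.15)&(P[...,0]>0.58)&(P[...,0]<0.72)&(P[...,1]>0.02)&(P[...,1]<0.32)
    n,l,s,c=cv2.connectedComponentsWithStats(m.astype(np.uint8))
    for i in range(1,n):
        if s[i,4]<60: continue
        p=P[l==i]; (cx,cy),r=cv2.minEnclosingCircle((p[:,:2]*1000).astype(np.float32)); print('wrist c',round(cx,1),round(cy,1),'r',round(r,1),'mean',np.round(p.mean(0)*1000,1),s[i,4],np.round(c[i]))
    return f
E
python3 - <<'E'
from h import *
go([.635,.071,.092],Rd(91.3)); 
f=gripseen(); cv2.imwrite('pics/w17.png',f['frame'])
E
```

```text
t 37.45 turn [-0.002  0.    -0.003] shift cm [ 0.01 -0.01  9.13] open 0.05571336640405258 F [1.  0.3 0.8]
wrist c 634.7 71.2 r 16.3 mean [634.   71.2 139.8] 1426 [253. 213.]
wrist c 634.6 256.9 r 16.6 mean [634.2 251.9 139.6] 1088 [497. 218.]
wrist c 651.8 167.4 r 16.9 mean [650.6 166.7 139.7] 1380 [379. 236.]
```

View pics/w17.png

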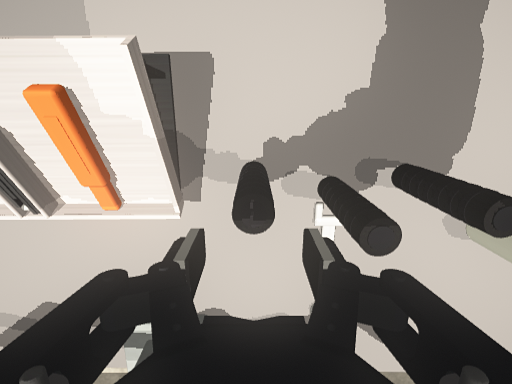

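jog_arm(
  steps=[
    [[0, 0, 0], [0, 0, 3], 0.3],
    [[0, 0, 0], [0, 0, 6], 0.3],
    [[0, 0, 0], [0, 0, 8.5], 0.3],
    [[0, 0, 0], [0, 0, 9.1], 0.3],
    [[0, 0, 0], [0, 0, 9.1], -1],
    [[0, 0, 0], [0, 0, 9.1], -1],
    [[0, 0, 0], [0, 0, 9.1], -1],
    [[0, 0, 0], [0, 0, 9.1], -1],
    [[0, 0, 0], [0, 0, 9.1], -1],
  ],
)

```text
time: 38.4
ee_pos: [0.6378, 0.072, 0.095]
eef_rot: [[-0.021, 1.0, 0.004], [1.0, 0.021, 0.0], [0.0, 0.004, -1.0]]
force: [-0.2, 0.3, 7.0]
opening: 0.0308
```

jog_arm(
  steps=[
    [[0, 0, 0], [0, 0, -2], -1],
    [[0, 0, 0], [0, 0, -6], -1],
    [[0, 0, 0], [0, 0, -11], -1],
    [[0, 0, 0], [0, 0, -16], -1],
    [[0, 0, 0], [0, 0, -19], -1],
    [[0, 0, 0], [0, 0, -19], -1],
    [[0, 0, 0], [0, 0, -19], -1],
  ],
)

```text
time: 39.1
ee_pos: [0.6364, 0.072, 0.2836]
eef_rot: [[-0.021, 1.0, 0.002], [1.0, 0.021, 0.0], [0.0, 0.002, -1.0]]
force: [-0.6, -0.6, -2.1]
opening: 0.0312
```

```bash
cat >> h.py <<'E'
H=np.array([.5152,-.4583]); hd=np.array([np.cos(np.radians(-4.6)),np.sin(np.radians(-4.6))])
def cell(k): return H+.049*k*hd
E
python3 - <<'E'
from h import *
for k in (1,0,-1): print(k,cell(k))
c=cell(1); go([c[0],c[1],.28],Rd(85.4)); print(ctrl.get_obs()['ee_pos'])
f=grab_frame('wrist'); cv2.imwrite('pics/w18.png',f['frame'])
E
```

```text
1 [ 0.56404217 -0.46222975]
0 [ 0.5152 -0.4583]
-1 [ 0.46635783 -0.45437025]
t 39.1 turn [ 0.002 -0.001  0.101] shift cm [-53.26  -8.37   0.32] open 0.031170920809339767 F [-0.6 -0.6 -2.1]
[0.63642351 0.07201602 0.28355633]
```

View pics/w18.png

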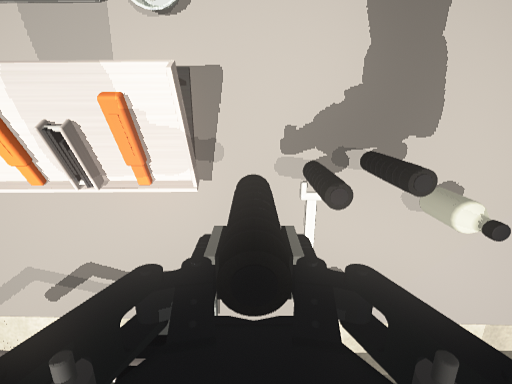

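jog_arm(
  steps=[
    [[0, 0, 0.101], [-53.3, -8.4, 0], -1],
    [[0, 0, 0.101], [-53.3, -8.4, 0], -1],
    [[0, 0, 0.101], [-53.3, -8.4, 0], -1],
    [[0, 0, 0.101], [-53.3, -8.4, 0], -1],
    [[0, 0, 0.101], [-53.3, -8.4, 0], -1],
    [[0, 0, 0.101], [-53.3, -8.4, 0], -1],
    [[0, 0, 0.101], [-53.3, -8.4, 0], -1],
    [[0, 0, 0.101], [-53.3, -8.4, 0], -1],
    [[0, 0, 0.101], [-53.3, -8.4, 0], -1],
    [[0, 0, 0.101], [-53.3, -8.4, 0], -1],
  ],
)

```text
time: 40.15
ee_pos: [0.5671, -0.4249, 0.2799]
eef_rot: [[0.08, 0.997, -0.003], [0.997, -0.08, 0.002], [0.002, -0.003, -1.0]]
force: [1.5, 0.0, -1.1]
opening: 0.0307
```

jog_arm(
  steps=[
    [[0, 0, 0], [0, 0, 0], -1],
    [[0, 0, 0], [0, 0, 0], -1],
    [[0, 0, 0], [0, 0, 0], -1],
  ],
)

```text
time: 40.45
ee_pos: [0.5682, -0.4223, 0.2809]
eef_rot: [[0.079, 0.997, -0.002], [0.997, -0.079, 0.002], [0.002, -0.002, -1.0]]
force: [0.5, 0.5, -0.6]
opening: 0.031
```

Run:
```python
from h import *
c=cell(1); go([c[0],c[1],.19],Rd(85.4)); print(ctrl.get_obs()['ee_pos'])
```

```text
t 40.45 turn [-0.002 -0.002  0.001] shift cm [-4.04 -0.08  9.08] open 0.031010275266317593 F [ 0.5  0.5 -0.6]
[ 0.56824932 -0.42225552  0.28085647]
```

jog_arm(
  steps=[
    [[0, 0, 0], [-4, -0.1, 2], -1],
    [[0, 0, 0], [-4, -0.1, 6], -1],
    [[0, 0, 0], [-4, -0.1, 9], -1],
    [[0, 0, 0], [-4, -0.1, 9], -1],
    [[0, 0, 0], [-4, -0.1, 9], -1],
  ],
)

```text
time: 40.95
ee_pos: [0.5646, -0.4616, 0.1926]
eef_rot: [[0.078, 0.997, -0.001], [0.997, -0.078, 0.001], [0.001, -0.001, -1.0]]
force: [-0.2, 0.5, 0.5]
opening: 0.0307
```

Run:
```python
from h import *
c=cell(1); go([c[0],c[1],.10],Rd(85.4)); print(ctrl.get_obs()['ee_pos'])
f=grab_frame('wrist'); cv2.imwrite('pics/w19.png',f['frame']); P=cloud(f)
h=(P[...,2]>.062)&(P[...,2]<.08)&(P[...,0]>.42)&(P[...,0]<.54)&(P[...,1]>-.53)&(P[...,1]<-.39)
p=P[h]; print(len(p),cv2.minAreaRect((p[:,:2]*1000).astype(np.float32)),np.median(p[:,2]))
for a in np.arange(.43,.54,.01):
    t=p[(p[:,0]>a)&(p[:,0]<a+.01)]
    if len(t): print(round(a,2),np.round(np.percentile(t[:,1],[2,98])*1000,1),len(t))
```

```text
t 40.95 turn [-0.001 -0.001  0.002] shift cm [-0.08 -0.04  9.26] open 0.03070155256792591 F [-0.2  0.5  0.5]
[ 0.56459891 -0.4615598   0.19258292]
1443 ((490.5089111328125, -456.35040283203125), (54.072330474853516, 103.16218566894531), 85.40312194824219) 0.0693516621573757
0.43 [-479.2 -446.8] 88
0.44 [-478.8 -426.1] 394
0.45 [-480.4 -426.2] 123
0.46 [-481.6 -427.7] 117
0.47 [-481.7 -428.2] 112
0.48 [-482.7 -428.7] 108
0.49 [-483.8 -430.1] 109
0.5 [-484.3 -430.6] 98
0.51 [-485.  -431.1] 98
0.52 [-486.1 -432.7] 97
0.53 [-486.9 -433.1] 99
```

View pics/w19.png

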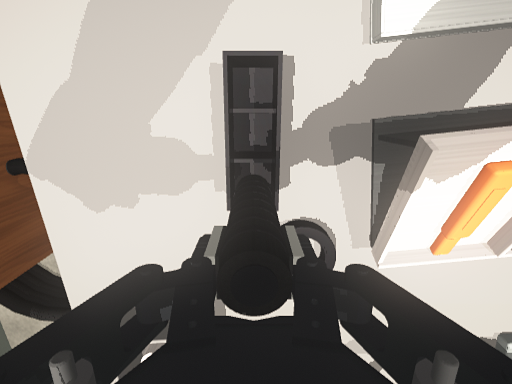

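jog_arm(
  steps=[
    [[0, 0, 0], [0, 0.1, 2], -1],
    [[0, 0, 0], [0, 0.1, 4], -1],
    [[0, 0, 0], [0, 0.1, 6], -1],
    [[0, 0, 0], [0, 0.1, 8], -1],
    [[0, 0, 0], [0, 0.1, 8.8], -1],
    [[0, 0, 0], [0, 0.1, 8.8], -1],
  ],
)

```text
time: 41.6
ee_pos: [0.5657, -0.4631, 0.105]
eef_rot: [[0.079, 0.997, 0.0], [0.997, -0.079, -0.0], [-0.0, 0.0, -1.0]]
force: [-0.0, 0.2, -0.6]
opening: 0.0309
```

jog_arm(
  steps=[
    [[0, 0, 0], [0, 0, 0.3], -1],
    [[0, 0, 0], [0, 0, 0.5], -1],
    [[0, 0, 0], [0, 0, 0.7], -1],
    [[0, 0, 0], [0, 0, 0.8], -1],
    [[0, 0, 0], [0, 0, 0.8], -1],
  ],
)

```text
time: 42.1
ee_pos: [0.5662, -0.4641, 0.099]
eef_rot: [[0.08, 0.997, 0.002], [0.997, -0.08, -0.002], [-0.002, 0.003, -1.0]]
force: [-1.3, 1.1, 8.2]
opening: 0.031
```

Contact with the floor is at z=0.099, as predicted. Releasing.

jog_arm(
  steps=[
    [[0, 0, 0], [0, 0, 0], 0.3],
    [[0, 0, 0], [0, 0, 0], 0.3],
    [[0, 0, 0], [0, 0, 0], 0.3],
    [[0, 0, 0], [0, 0, -3], 0.3],
    [[0, 0, 0], [0, 0, -8], 0.3],
    [[0, 0, 0], [0, 0, -13], 0.3],
    [[0, 0, 0], [0, 0, -17.5], 0.3],
    [[0, 0, 0], [0, 0, -17.5], 0.3],
    [[0, 0, 0], [0, 0, -17.5], 0.3],
  ],
)

```text
time: 43.0
ee_pos: [0.566, -0.464, 0.2727]
eef_rot: [[0.08, 0.997, 0.002], [0.997, -0.08, -0.002], [-0.002, 0.002, -1.0]]
force: [-0.3, -0.2, -1.5]
opening: 0.0556
```

Run:
```python
from h import *
go([.652,.1674,.28],Rd(91.3))
f=grab_frame('wrist'); cv2.imwrite('pics/w20.png',f['frame']);
f=grab_frame('top'); P=cloud(f)
m=(P[...,2]>.12)&(P[...,2]<.16)&(P[...,0]>.54)&(P[...,0]<.6)&(P[...,1]<-.43)&(P[...,1]>-.5); p=P[m]
print(len(p), p.mean(0) if len(p) else 0)
```

```text
t 43.0 turn [ 0.002  0.002 -0.103] shift cm [63.62  3.54 -0.83] open 0.05561697334875921 F [-0.3 -0.2 -1.5]
137 [ 0.56239478 -0.46103427  0.13977412]
```

View pics/w20.png

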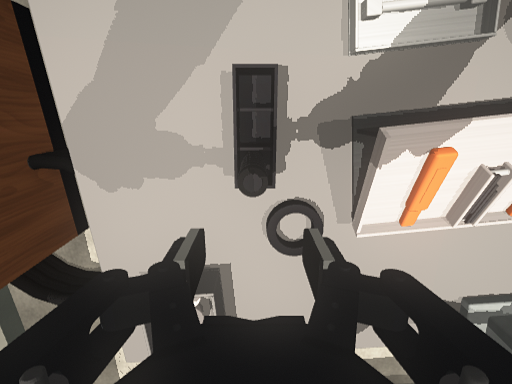

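jog_arm(
  steps=[
    [[0, 0, -0.103], [50, 2.8, 0], 0.3],
    [[0, 0, -0.103], [50, 2.8, 0], 0.3],
    [[0, 0, -0.103], [50, 2.8, 0], 0.3],
    [[0, 0, -0.103], [50, 2.8, 0], 0.3],
    [[0, 0, -0.103], [50, 2.8, 0], 0.3],
    [[0, 0, -0.103], [50, 2.8, 0], 0.3],
    [[0, 0, -0.103], [50, 2.8, 0], 0.3],
    [[0, 0, -0.103], [50, 2.8, 0], 0.3],
    [[0, 0, -0.103], [50, 2.8, 0], 0.3],
    [[0, 0, -0.103], [50, 2.8, 0], 0.3],
  ],
)

```text
time: 44.1
ee_pos: [0.6317, 0.0339, 0.269]
eef_rot: [[-0.023, 1.0, -0.004], [1.0, 0.023, -0.0], [-0.0, -0.004, -1.0]]
force: [0.9, -0.4, 0.6]
opening: 0.0557
```

jog_arm(
  steps=[
    [[0, 0, 0], [5, 0, 0], 0.3],
    [[0, 0, 0], [10, 0, 0], 0.3],
    [[0, 0, 0], [14, 0, 0], 0.3],
    [[0, 0, 0], [14, 0, 0], 0.3],
    [[0, 0, 0], [14, 0, 0], 0.3],
  ],
)

```text
time: 44.6
ee_pos: [0.6286, 0.1726, 0.2691]
eef_rot: [[-0.025, 1.0, -0.004], [1.0, 0.025, -0.001], [-0.001, -0.004, -1.0]]
force: [0.6, -0.9, -0.2]
opening: 0.0555
```

Run:
```python
from h import *
go([.652,.1674,.18],Rd(91.3)); gripseen()
```

```text
t 44.6 turn [-0.004  0.001  0.003] shift cm [-0.57  2.36  8.9 ] open 0.05549341522459701 F [ 0.6 -0.9 -0.2]
wrist c 634.2 257.8 r 16.3 mean [633.6 257.5 139.8] 726 [334. 192.]
wrist c 651.7 167.7 r 16.1 mean [650.9 167.7 139.8] 686 [248. 206.]
```

jog_arm(
  steps=[
    [[-0.004, 0, 0], [-0.6, 2.4, 0], 0.3],
    [[-0.004, 0, 0], [-0.6, 2.4, 4], 0.3],
    [[-0.004, 0, 0], [-0.6, 2.4, 9], 0.3],
    [[-0.004, 0, 0], [-0.6, 2.4, 9], 0.3],
    [[-0.004, 0, 0], [-0.6, 2.4, 9], 0.3],
  ],
)

```text
time: 45.15
ee_pos: [0.6529, 0.1648, 0.1809]
eef_rot: [[-0.021, 1.0, 0.001], [1.0, 0.021, -0.001], [-0.001, 0.001, -1.0]]
force: [0.4, -0.8, 0.8]
opening: 0.0558
```

Run:
```python
from h import *
go([.652,.1676,.092],Rd(91.3))
```

```text
t 45.15 turn [ 0.001  0.001 -0.001] shift cm [ 0.29 -0.09  8.89] open 0.05575322303761753 F [ 0.4 -0.8  0.8]
```

jog_arm(
  steps=[
    [[0, 0, 0], [0.3, -0.1, 2], 0.3],
    [[0, 0, 0], [0.3, -0.1, 5], 0.3],
    [[0, 0, 0], [0.3, -0.1, 8], 0.3],
    [[0, 0, 0], [0.3, -0.1, 8.8], 0.3],
    [[0, 0, 0], [0.3, -0.1, 8.8], 0.3],
    [[0, 0, 0], [0.3, -0.1, 8.8], -1],
    [[0, 0, 0], [0.3, -0.1, 8.8], -1],
    [[0, 0, 0], [0.3, -0.1, 8.8], -1],
    [[0, 0, 0], [0.3, -0.1, 8.8], -1],
    [[0, 0, 0], [0.3, -0.1, 8.8], -1],
  ],
)

```text
time: 46.15
ee_pos: [0.6551, 0.1693, 0.0963]
eef_rot: [[-0.023, 1.0, 0.008], [1.0, 0.023, -0.0], [-0.0, 0.008, -1.0]]
force: [-0.1, -3.5, 7.3]
opening: 0.0307
```

jog_arm(
  steps=[
    [[0, 0, 0], [0, 0, -2], -1],
    [[0, 0, 0], [0, 0, -6], -1],
    [[0, 0, 0], [0, 0, -11], -1],
    [[0, 0, 0], [0, 0, -16], -1],
    [[0, 0, 0], [0, 0, -19], -1],
    [[0, 0, 0], [0, 0, -19], -1],
    [[0, 0, 0], [0, 0, -19], -1],
  ],
)

```text
time: 46.85
ee_pos: [0.653, 0.1697, 0.2848]
eef_rot: [[-0.023, 1.0, 0.006], [1.0, 0.023, 0.001], [0.001, 0.006, -1.0]]
force: [-0.5, 0.7, -1.0]
opening: 0.0309
```

```bash
sed -i 's/^H=.*; hd/H=np.array([.5148,-.4581]); hd/' h.py
python3 - <<'E'
from h import *
c=cell(0); print(c); go([c[0],c[1],.28],Rd(85.4)); print(ctrl.get_obs()['ee_pos'])
f=grab_frame('side'); cv2.imwrite('pics/s21.png',f['frame'])
E
```

```text
[ 0.5148 -0.4581]
t 46.85 turn [ 0.006 -0.001  0.103] shift cm [-62.45 -15.27   0.32] open 0.03092723897029601 F [-0.5  0.7 -1. ]
[0.6529714  0.16973332 0.28477225]
```

View pics/s21.png

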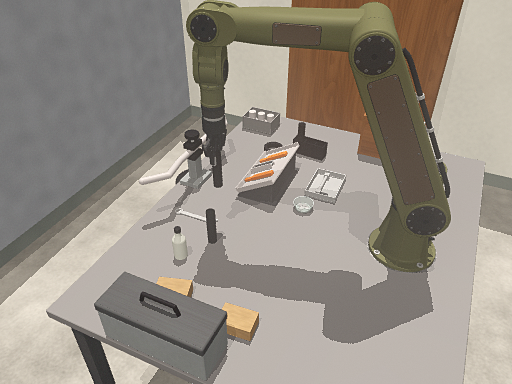

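jog_arm(
  steps=[
    [[0, 0, 0.103], [-50, -12, 0], -1],
    [[0, 0, 0.103], [-50, -12, 0], -1],
    [[0, 0, 0.103], [-50, -12, 0], -1],
    [[0, 0, 0.103], [-50, -12, 0], -1],
    [[0, 0, 0.103], [-50, -12, 0], -1],
    [[0, 0, 0.103], [-50, -12, 0], -1],
    [[0, 0, 0.103], [-50, -12, 0], -1],
    [[0, 0, 0.103], [-50, -12, 0], -1],
    [[0, 0, 0.103], [-50, -12, 0], -1],
    [[0, 0, 0.103], [-50, -12, 0], -1],
  ],
)

```text
time: 47.9
ee_pos: [0.5453, -0.3206, 0.2807]
eef_rot: [[0.08, 0.997, 0.001], [0.997, -0.08, 0.002], [0.002, 0.001, -1.0]]
force: [1.6, -0.2, -0.7]
opening: 0.0309
```

jog_arm(
  steps=[
    [[0, 0, 0], [0, 0, 0], -1],
    [[0, 0, 0], [0, 0, 0], -1],
  ],
)

```text
time: 48.1
ee_pos: [0.5456, -0.3199, 0.2806]
eef_rot: [[0.082, 0.997, 0.001], [0.997, -0.082, 0.003], [0.003, 0.001, -1.0]]
force: [-0.8, -0.3, -1.3]
opening: 0.0311
```

Run:
```python
from h import *
c=cell(0); go([c[0],c[1],.28],Rd(85.4)); print(ctrl.get_obs()['ee_pos'])
```

```text
t 48.1 turn [ 0.001 -0.003 -0.002] shift cm [-14.03  -1.93   0.03] open 0.031055093378457216 F [-0.8 -0.3 -1.3]
[ 0.54563806 -0.31988445  0.28064391]
```

jog_arm(
  steps=[
    [[0, 0, 0], [-5, -1, 0], -1],
    [[0, 0, 0], [-10, -1.9, 0], -1],
    [[0, 0, 0], [-14, -1.9, 0], -1],
    [[0, 0, 0], [-14, -1.9, 3], -1],
    [[0, 0, 0], [-14, -1.9, 7.5], -1],
    [[0, 0, 0], [-14, -1.9, 8.5], -1],
    [[0, 0, 0], [-14, -1.9, 8.5], -1],
    [[0, 0, 0], [-14, -1.9, 8.5], -1],
  ],
)

```text
time: 48.9
ee_pos: [0.5183, -0.4566, 0.1992]
eef_rot: [[0.078, 0.997, 0.005], [0.997, -0.078, -0.0], [-0.0, 0.005, -1.0]]
force: [0.7, 0.1, -0.1]
opening: 0.0309
```

Run:
```python
from h import *
c=cell(0); go([c[0]+.002,c[1],.101],Rd(85.4)); print(ctrl.get_obs()['ee_pos'])
f=grab_frame('wrist'); cv2.imwrite('pics/w22.png',f['frame'])
```

```text
t 48.9 turn [0.005 0.    0.002] shift cm [-0.16 -0.18  9.82] open 0.030873270876406213 F [ 0.7  0.1 -0.1]
[ 0.51825097 -0.45661512  0.19923863]
```

View pics/w22.png

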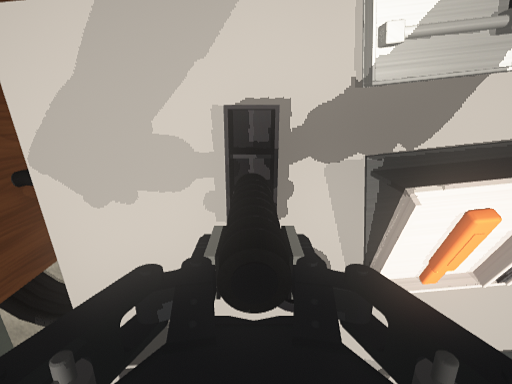

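jog_arm(
  steps=[
    [[0.005, 0, 0], [-0.1, -0.2, 1], -1],
    [[0.005, 0, 0], [-0.1, -0.2, 3], -1],
    [[0.005, 0, 0], [-0.1, -0.2, 5], -1],
    [[0.005, 0, 0], [-0.1, -0.2, 7], -1],
    [[0.005, 0, 0], [-0.1, -0.2, 8.8], -1],
    [[0.005, 0, 0], [-0.1, -0.2, 9.3], -1],
    [[0.005, 0, 0], [-0.1, -0.2, 9.3], -1],
  ],
)

```text
time: 49.65
ee_pos: [0.5153, -0.458, 0.1045]
eef_rot: [[0.08, 0.997, -0.002], [0.997, -0.08, 0.001], [0.001, -0.002, -1.0]]
force: [-0.3, 0.3, -0.8]
opening: 0.0307
```

jog_arm(
  steps=[
    [[0, 0, 0], [0, 0, 0.3], -1],
    [[0, 0, 0], [0, 0, 0.5], -1],
    [[0, 0, 0], [0, 0, 0.7], -1],
    [[0, 0, 0], [0, 0, 0.7], -1],
  ],
)

```text
time: 50.05
ee_pos: [0.5165, -0.4589, 0.1003]
eef_rot: [[0.08, 0.997, 0.001], [0.997, -0.08, -0.002], [-0.001, 0.002, -1.0]]
force: [-1.6, 1.3, 8.6]
opening: 0.0306
```

Floor contact at z=0.1003 (expected 0.1003).

jog_arm(
  steps=[
    [[0, 0, 0], [0, 0, 0], 0.3],
    [[0, 0, 0], [0, 0, 0], 0.3],
    [[0, 0, 0], [0, 0, 0], 0.3],
    [[0, 0, 0], [0, 0, -3], 0.3],
    [[0, 0, 0], [0, 0, -8], 0.3],
    [[0, 0, 0], [0, 0, -13], 0.3],
    [[0, 0, 0], [0, 0, -17.5], 0.3],
    [[0, 0, 0], [0, 0, -17.5], 0.3],
    [[0, 0, 0], [0, 0, -17.5], 0.3],
  ],
)

```text
time: 50.95
ee_pos: [0.5164, -0.4588, 0.274]
eef_rot: [[0.08, 0.997, 0.001], [0.997, -0.08, -0.001], [-0.001, 0.001, -1.0]]
force: [0.5, 0.1, -0.6]
opening: 0.0554
```

Run:
```python
from h import *
go([.6345,.2578,.28],Rd(91.3))
f=grab_frame('wrist'); cv2.imwrite('pics/w23.png',f['frame']);
```

```text
t 50.95 turn [ 0.001  0.001 -0.103] shift cm [72.37  6.06 -0.68] open 0.05537180493208421 F [ 0.5  0.1 -0.6]
```

View pics/w23.png

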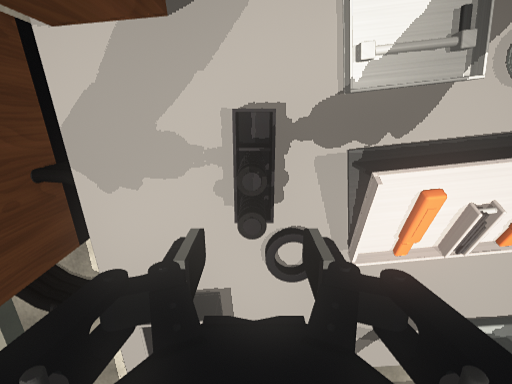

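jog_arm(
  steps=[
    [[0, 0, -0.103], [50, 4.2, 0], 0.3],
    [[0, 0, -0.103], [50, 4.2, 0], 0.3],
    [[0, 0, -0.103], [50, 4.2, 0], 0.3],
    [[0, 0, -0.103], [50, 4.2, 0], 0.3],
    [[0, 0, -0.103], [50, 4.2, 0], 0.3],
    [[0, 0, -0.103], [50, 4.2, 0], 0.3],
    [[0, 0, -0.103], [50, 4.2, 0], 0.3],
    [[0, 0, -0.103], [50, 4.2, 0], 0.3],
    [[0, 0, -0.103], [50, 4.2, 0], 0.3],
    [[0, 0, -0.103], [50, 4.2, 0], 0.3],
  ],
)

```text
time: 52.0
ee_pos: [0.5959, 0.037, 0.2705]
eef_rot: [[-0.023, 1.0, -0.005], [1.0, 0.023, 0.0], [0.0, -0.005, -1.0]]
force: [0.8, -0.8, -0.4]
opening: 0.0556
```

jog_arm(
  steps=[
    [[0, 0, 0], [5, 0, 0], 0.3],
    [[0, 0, 0], [10, 0, 0], 0.3],
    [[0, 0, 0], [15, 0, 0], 0.3],
    [[0, 0, 0], [20, 0, 0], 0.3],
    [[0, 0, 0], [22, 0, 0], 0.3],
    [[0, 0, 0], [22, 0, 0], 0.3],
    [[0, 0, 0], [22, 0, 0], 0.3],
  ],
)

```text
time: 52.7
ee_pos: [0.5914, 0.2544, 0.2713]
eef_rot: [[-0.024, 1.0, -0.004], [1.0, 0.024, -0.001], [-0.001, -0.004, -1.0]]
force: [-1.1, -0.6, 0.6]
opening: 0.0554
```

Run:
```python
from h import *
go([.6345,.2578,.18],Rd(91.3)); gripseen()
```

```text
t 52.7 turn [-0.004  0.001  0.001] shift cm [0.25 4.35 9.12] open 0.0554430310135778 F [-1.1 -0.6  0.6]
wrist c 634.3 258.1 r 16.2 mean [633.4 257.9 139.7] 641 [255. 222.]
```

jog_arm(
  steps=[
    [[-0.004, 0, 0], [0.2, 3, 0], 0.3],
    [[-0.004, 0, 0], [0.2, 4.3, 1], 0.3],
    [[-0.004, 0, 0], [0.2, 4.3, 5], 0.3],
    [[-0.004, 0, 0], [0.2, 4.3, 9], 0.3],
    [[-0.004, 0, 0], [0.2, 4.3, 9], 0.3],
    [[-0.004, 0, 0], [0.2, 4.3, 9], 0.3],
  ],
)

```text
time: 53.35
ee_pos: [0.6344, 0.2566, 0.1825]
eef_rot: [[-0.022, 1.0, 0.0], [1.0, 0.022, -0.0], [-0.0, 0.0, -1.0]]
force: [0.9, 0.3, 1.5]
opening: 0.0554
```

Run:
```python
from h import *
go([.6343,.258,.092],Rd(91.3))
```

```text
t 53.35 turn [ 0.     0.    -0.001] shift cm [ 0.14 -0.01  9.05] open 0.05542240241659905 F [0.9 0.3 1.5]
```

jog_arm(
  steps=[
    [[0, 0, 0], [0.1, 0, 2], 0.3],
    [[0, 0, 0], [0.1, 0, 5], 0.3],
    [[0, 0, 0], [0.1, 0, 8], 0.3],
    [[0, 0, 0], [0.1, 0, 9], 0.3],
    [[0, 0, 0], [0.1, 0, 9], 0.3],
    [[0, 0, 0], [0.1, 0, 9], -1],
    [[0, 0, 0], [0.1, 0, 9], -1],
    [[0, 0, 0], [0.1, 0, 9], -1],
    [[0, 0, 0], [0.1, 0, 9], -1],
    [[0, 0, 0], [0.1, 0, 9], -1],
  ],
)

```text
time: 54.35
ee_pos: [0.6369, 0.2592, 0.0958]
eef_rot: [[-0.023, 1.0, 0.007], [1.0, 0.023, 0.001], [0.001, 0.007, -1.0]]
force: [-0.1, -1.7, 7.4]
opening: 0.0313
```

jog_arm(
  steps=[
    [[0, 0, 0], [0, 0, -2], -1],
    [[0, 0, 0], [0, 0, -6], -1],
    [[0, 0, 0], [0, 0, -11], -1],
    [[0, 0, 0], [0, 0, -16], -1],
    [[0, 0, 0], [0, 0, -19], -1],
    [[0, 0, 0], [0, 0, -19], -1],
    [[0, 0, 0], [0, 0, -19], -1],
  ],
)

```text
time: 55.05
ee_pos: [0.6351, 0.2594, 0.2844]
eef_rot: [[-0.023, 1.0, 0.005], [1.0, 0.023, 0.002], [0.002, 0.005, -1.0]]
force: [0.3, 0.3, -1.8]
opening: 0.0312
```

Run:
```python
from h import *
c=cell(-1); print(c); go([c[0],c[1],.28],Rd(85.4)); print(ctrl.get_obs()['ee_pos'])
```

```text
[ 0.46595783 -0.45417025]
t 55.05 turn [ 0.005 -0.002  0.104] shift cm [-70.94 -18.57   0.21] open 0.031190029641878145 F [ 0.3  0.3 -1.8]
[0.63514677 0.25938415 0.28437023]
```

jog_arm(
  steps=[
    [[0, 0, 0.104], [-48, -12.5, 0], -1],
    [[0, 0, 0.104], [-48, -12.5, 0], -1],
    [[0, 0, 0.104], [-48, -12.5, 0], -1],
    [[0, 0, 0.104], [-48, -12.5, 0], -1],
    [[0, 0, 0.104], [-48, -12.5, 0], -1],
    [[0, 0, 0.104], [-48, -12.5, 0], -1],
    [[0, 0, 0.104], [-48, -12.5, 0], -1],
    [[0, 0, 0.104], [-48, -12.5, 0], -1],
    [[0, 0, 0.104], [-48, -12.5, 0], -1],
    [[0, 0, 0.104], [-48, -12.5, 0], -1],
  ],
)

```text
time: 56.05
ee_pos: [0.5189, -0.2253, 0.2804]
eef_rot: [[0.081, 0.997, 0.0], [0.997, -0.081, 0.002], [0.002, -0.0, -1.0]]
force: [0.8, 0.1, -0.9]
opening: 0.0307
```

jog_arm(
  steps=[
    [[0, 0, 0], [-4, -1, 0], -1],
    [[0, 0, 0], [-8, -2, 0], -1],
    [[0, 0, 0], [-12, -3, 0], -1],
    [[0, 0, 0], [-16, -4, 0], -1],
    [[0, 0, 0], [-20, -4.5, 0], -1],
    [[0, 0, 0], [-20, -4.5, 0], -1],
    [[0, 0, 0], [-20, -4.5, 0], -1],
  ],
)

```text
time: 56.75
ee_pos: [0.4586, -0.4194, 0.2799]
eef_rot: [[0.083, 0.997, 0.001], [0.997, -0.083, 0.004], [0.004, 0.0, -1.0]]
force: [0.6, 1.1, -0.0]
opening: 0.0308
```

Run:
```python
from h import *
c=cell(-1); print(c); go([c[0]+.002,c[1],.20],Rd(85.4)); print(ctrl.get_obs()['ee_pos'])
```

```text
[ 0.46595783 -0.45417025]
t 56.75 turn [ 0.    -0.004 -0.002] shift cm [-3.42  1.21  7.97] open 0.03076808674191829 F [ 0.6  1.1 -0. ]
[ 0.45864852 -0.41937453  0.27985382]
```

jog_arm(
  steps=[
    [[0, -0.004, 0], [-3.4, 1.2, 0], -1],
    [[0, -0.004, 0], [-3.4, 1.2, 4], -1],
    [[0, -0.004, 0], [-3.4, 1.2, 8], -1],
    [[0, -0.004, 0], [-3.4, 1.2, 8], -1],
    [[0, -0.004, 0], [-3.4, 1.2, 8], -1],
  ],
)

```text
time: 57.25
ee_pos: [0.469, -0.4524, 0.2016]
eef_rot: [[0.079, 0.997, 0.001], [0.997, -0.079, -0.001], [-0.001, 0.001, -1.0]]
force: [0.3, 0.6, 0.2]
opening: 0.0311
```

Run:
```python
from h import *
c=cell(-1); go([c[0]+.002,c[1],.10],Rd(85.4)); print(ctrl.get_obs()['ee_pos'])
f=grab_frame('wrist'); cv2.imwrite('pics/w24.png',f['frame'])
```

```text
t 57.25 turn [0.001 0.001 0.001] shift cm [-0.17 -0.09 10.16] open 0.03106236963068115 F [0.3 0.6 0.2]
[ 0.46896932 -0.452414    0.20161452]
```

View pics/w24.png

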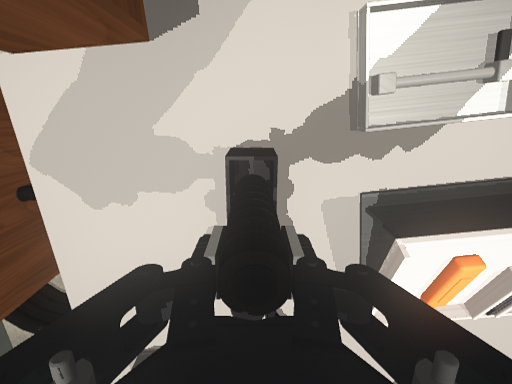

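jog_arm(
  steps=[
    [[0, 0, 0], [-0.2, -0.1, 1], -1],
    [[0, 0, 0], [-0.2, -0.1, 3], -1],
    [[0, 0, 0], [-0.2, -0.1, 5], -1],
    [[0, 0, 0], [-0.2, -0.1, 7], -1],
    [[0, 0, 0], [-0.2, -0.1, 9], -1],
    [[0, 0, 0], [-0.2, -0.1, 9.7], -1],
    [[0, 0, 0], [-0.2, -0.1, 9.7], -1],
  ],
)

```text
time: 58.0
ee_pos: [0.4682, -0.4564, 0.1049]
eef_rot: [[0.081, 0.997, 0.002], [0.997, -0.081, -0.003], [-0.003, 0.002, -1.0]]
force: [-0.1, 0.3, -1.2]
opening: 0.0312
```

jog_arm(
  steps=[
    [[0, 0, 0], [0, 0, 0.3], -1],
    [[0, 0, 0], [0, 0, 0.5], -1],
    [[0, 0, 0], [0, 0, 0.7], -1],
    [[0, 0, 0], [0, 0, 0.7], -1],
  ],
)

```text
time: 58.4
ee_pos: [0.4691, -0.4572, 0.0998]
eef_rot: [[0.081, 0.997, 0.004], [0.997, -0.081, -0.005], [-0.005, 0.005, -1.0]]
force: [-0.5, 0.4, 6.2]
opening: 0.0309
```

jog_arm(
  steps=[
    [[0, 0, 0], [0, 0, 0], 0.3],
    [[0, 0, 0], [0, 0, 0], 0.3],
    [[0, 0, 0], [0, 0, 0], 0.3],
    [[0, 0, 0], [0, 0, -3], 0.3],
    [[0, 0, 0], [0, 0, -8], 0.3],
    [[0, 0, 0], [0, 0, -13], 0.3],
    [[0, 0, 0], [0, 0, -17.5], 0.3],
    [[0, 0, 0], [0, 0, -17.5], 0.3],
    [[0, 0, 0], [0, 0, -17.5], 0.3],
  ],
)

```text
time: 59.3
ee_pos: [0.4685, -0.4565, 0.2744]
eef_rot: [[0.081, 0.997, 0.005], [0.997, -0.081, -0.005], [-0.005, 0.005, -1.0]]
force: [0.1, -0.1, -1.3]
opening: 0.0559
```

jog_arm(
  steps=[
    [[0, 0, 0], [5, 0, -2], 0.3],
    [[0, 0, 0], [10, 0, -2], 0.3],
    [[0, 0, 0], [15, 0, -2], 0.3],
    [[0, 0, 0], [20, 0, -2], 0.3],
    [[0, 0, 0], [25, 0, -2], 0.3],
    [[0, 0, 0], [30, 0, -2], 0.3],
    [[0, 0, 0], [35, 0, -2], 0.3],
    [[0, 0, 0], [40, 0, -2], 0.3],
    [[0, 0, 0], [45, 0, -2], 0.3],
    [[0, 0, 0], [48, 0, -2], 0.3],
  ],
)

```text
time: 60.3
ee_pos: [0.5052, 0.0254, 0.2895]
eef_rot: [[0.079, 0.997, -0.001], [0.997, -0.079, -0.003], [-0.003, -0.001, -1.0]]
force: [-0.1, 0.2, -0.5]
opening: 0.0553
```

jog_arm(
  steps=[
    [[0, 0, 0], [5, 0, 0], 0.3],
    [[0, 0, 0], [10, 0, 0], 0.3],
    [[0, 0, 0], [15, 0, 0], 0.3],
    [[0, 0, 0], [20, 0, 0], 0.3],
    [[0, 0, 0], [20, 0, 0], 0.3],
    [[0, 0, 0], [20, 0, 0], 0.3],
  ],
)

```text
time: 60.9
ee_pos: [0.5216, 0.2226, 0.2886]
eef_rot: [[0.078, 0.997, -0.001], [0.997, -0.078, -0.005], [-0.005, -0.001, -1.0]]
force: [-0.0, -0.7, 1.0]
opening: 0.0557
```

Run:
```python
from h import *
o=ctrl.get_obs(); print(o['time'],o['ee_pos'])
f=grab_frame('top'); cv2.imwrite('pics/tf.png',cv2.resize(f['frame'][90:290,70:460],None,fx=2,fy=2,interpolation=cv2.INTER_CUBIC))
g=grab_frame('side'); cv2.imwrite('pics/sf.png',cv2.resize(g['frame'][90:250,160:400],None,fx=3,fy=3,interpolation=cv2.INTER_CUBIC))
for nm,F in (('top',f),('side',g)):
    P=cloud(F)
    m=(P[...,2]>.13)&(P[...,2]<.16)&(P[...,0]>.43)&(P[...,0]<.6)&(P[...,1]<-.42)&(P[...,1]>-.5)
    n,l,s,c=cv2.connectedComponentsWithStats(m.astype(np.uint8))
    for i in range(1,n):
        if s[i,4]>10: print(nm,'grip top',np.round(P[l==i].mean(0)*1000,1),P[l==i][:,2].max(),s[i,4])
    q=(P-O); X=q@xs;Y=q@ys;Z=q@zs
    m=(Z>.007)&(Z<.03)&(X>.004)&(X<.165)&(abs(Y)<.14)
    n,l,s,c=cv2.connectedComponentsWithStats(m.astype(np.uint8))
    for i in range(1,n):
        if s[i,4]>30:
            k=l==i; print(nm,'on slope: X',np.round(np.percentile(X[k],[0,1,99,100])*1e3),'Y',np.round(np.percentile(Y[k],[1,99])*1e3),'Z',np.round(np.percentile(Z[k],[10,50,90])*1e3,1),'axis',np.round(cv2.minAreaRect(np.stack([X[k],Y[k]],1).astype(np.float32)*1000),1) if 0 else cv2.minAreaRect(np.stack([X[k],Y[k]],1).astype(np.float32)*1000))
```

```text
60.9 [0.5215506  0.22255166 0.28858194]
top grip top [ 563.2 -463.2  142.4] 0.1493357593658843 113
top grip top [ 512.2 -458.3  142. ] 0.14874609199515818 120
top grip top [ 466.5 -457.2  142.7] 0.1522876749897351 121
top on slope: X [  5.   5. 105. 106.] Y [-15.  19.] Z [10.7 17.9 22. ] axis ((55.27248764038086, 1.4002609252929688), (101.35254669189453, 35.269344329833984), 0.7580828666687012)
top on slope: X [  6.   6. 141. 142.] Y [66. 91.] Z [ 9.7 13.8 17. ] axis ((73.92459106445312, 78.53711700439453), (136.06716918945312, 26.0334415435791), 0.4059120714664459)
top on slope: X [  4.   7. 140. 142.] Y [-91. -66.] Z [ 9.8 13.8 17.4] axis ((73.40548706054688, -78.48853302001953), (138.0794677734375, 26.009157180786133), 0.31443771719932556)
side grip top [ 561.8 -458.8  140.4] 0.14743788741007732 37
side grip top [ 511.3 -455.   139.9] 0.14743335906112812 37
side grip top [ 467.4 -452.6  140.6] 0.151299637104175 35
side on slope: X [  4.   4. 138. 139.] Y [-22.  88.] Z [ 8.5 15.3 20.2] axis ((71.38003540039062, 33.288455963134766), (134.60755920410156, 113.01770782470703), 0.0786670669913292)
side on slope: X [ 10.  14. 140. 143.] Y [-97. -66.] Z [ 8.7 12.7 16.8] axis ((76.90347290039062, -80.89104461669922), (34.41661071777344, 134.50437927246094), 86.74102783203125)
```

View pics/tf.png

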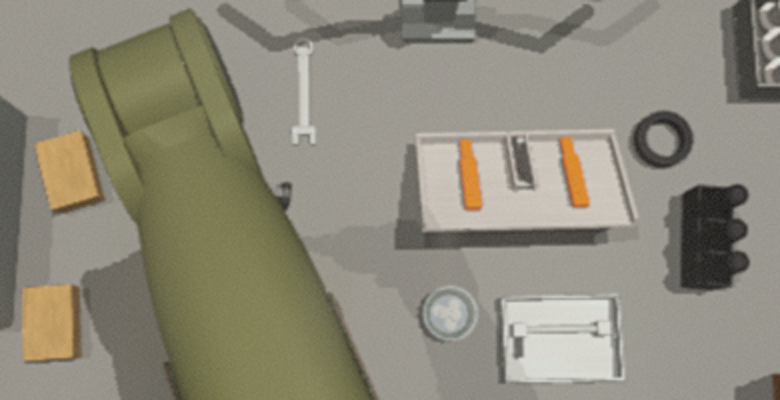

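View pics/sf.png

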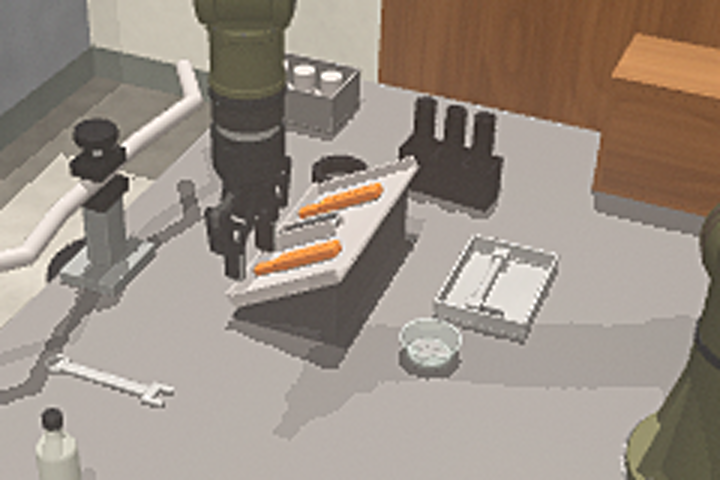

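Everything looks in place. I'll take one closer wrist look at the lower ends against the lip before handing in.

Run:
```python
from h import *
go([.74,-.165,.26],Rd(91.3))
```

```text
t 61.0 turn [ 0.     0.005 -0.104] shift cm [-36.67  24.86   3.15] open 0.05564928901880166 F [-0.8  0.5  0.4]
```

jog_arm(
  steps=[
    [[0, 0, -0.1], [-5, 2.5, 0], 0.3],
    [[0, 0, -0.1], [-10, 5, 0], 0.3],
    [[0, 0, -0.1], [-15, 8, 0], 0.3],
    [[0, 0, -0.1], [-20, 10, 0], 0.3],
    [[0, 0, -0.1], [-24, 13, 0], 0.3],
    [[0, 0, -0.1], [-28, 16, 0], 0.3],
    [[0, 0, -0.1], [-32, 19, 0], 0.3],
    [[0, 0, -0.1], [-36, 20, 0], 0.3],
    [[0, 0, -0.1], [-36.5, 20, 0], 0.3],
    [[0, 0, -0.1], [-36.5, 20, 0], 0.3],
  ],
)

```text
time: 62.0
ee_pos: [0.6916, -0.1628, 0.2914]
eef_rot: [[-0.013, 1.0, 0.001], [1.0, 0.013, -0.003], [-0.003, 0.001, -1.0]]
force: [-1.0, 1.1, 0.2]
opening: 0.0557
```

Run:
```python
from h import *
f=grab_frame('wrist'); print(ctrl.get_obs()['ee_pos'])
cv2.imwrite('pics/wf.png',f['frame'])
p=project(f,np.array([S(0,y,.01) for y in (-.08,0,.08)])); print(p)
P=cloud(f); q=P-O; X=q@xs;Y=q@ys;Z=q@zs
for y in (-.0787,.0014,.0785):
    b=(abs(Y-y)<.004)&(abs(X)<.04)
    for a in np.arange(-.006,.012,.001):
        k=b&(X>=a)&(X<a+.001)
        if k.sum(): print(round(y,3),round(a*1e3),np.round(np.median(Z[k])*1e3,1),k.sum(),end=' | ')
    print()
u=p.mean(0).astype(int); cv2.imwrite('pics/wfz.png',cv2.resize(f['frame'][max(0,u[1]-70):u[1]+40,max(0,u[0]-130):u[0]+130],None,fx=3,fy=3,interpolation=cv2.INTER_CUBIC))
```

```text
[ 0.69152513 -0.16046098  0.29187475]
[[307.33197971 151.03134282]
 [251.96186054 151.5779011 ]
 [196.72176798 152.1231759 ]]
-0.079 -5 16.2 3 | -0.079 -4 16.1 2 | -0.079 -3 17.3 2 | -0.079 -2 16.9 1 | -0.079 -1 17.1 4 | -0.079 0 12.1 8 | -0.079 1 13.6 15 | -0.079 2 13.8 2 | -0.079 3 10.3 2 | -0.079 4 10.7 4 | -0.079 5 10.4 3 | -0.079 6 10.9 1 | -0.079 7 10.1 3 | -0.079 8 11.4 2 | -0.079 9 10.6 6 | -0.079 10 10.1 3 | -0.079 11 11.0 3 | 
0.001 -6 15.5 1 | 0.001 -5 16.7 4 | 0.001 -3 17.1 4 | 0.001 -2 17.0 2 | 0.001 -1 16.8 4 | 0.001 0 11.1 9 | 0.001 1 14.6 12 | 0.001 2 18.6 1 | 0.001 5 17.0 2 | 0.001 6 12.5 2 | 0.001 7 -0.4 5 | 0.001 8 -1.2 2 | 0.001 9 14.0 7 | 0.001 10 -0.8 5 | 0.001 11 12.5 6 | 
0.079 -5 15.6 1 | 0.079 -4 16.6 4 | 0.079 -3 16.2 3 | 0.079 -2 16.9 3 | 0.079 -1 16.0 7 | 0.079 0 12.7 10 | 0.079 1 13.8 9 | 0.079 2 10.3 4 | 0.079 4 10.7 4 | 0.079 5 10.3 2 | 0.079 6 11.2 2 | 0.079 7 10.6 3 | 0.079 8 11.6 2 | 0.079 9 10.3 3 | 0.079 10 11.4 3 | 0.079 11 10.7 4 |
```

View pics/wfz.png

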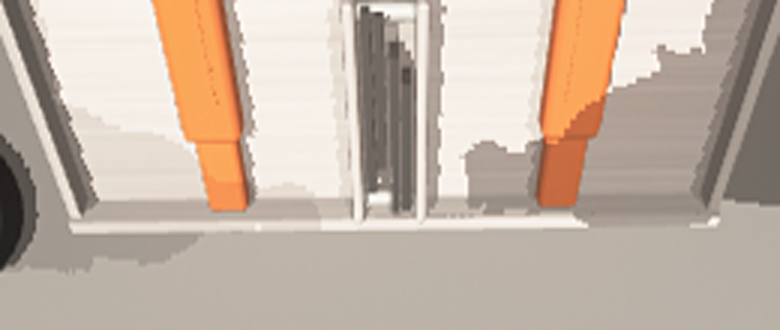

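Run:
```python
from h import *
a=dict(np.load('top0.npz')); f=grab_frame('top'); P0=cloud(a);P=cloud(f)
for n,(u0,u1,v0,v1) in dict(dish=(275,315,228,265),tape=(385,418,142,176),spanner=(212,232,108,160),lube=(143,167,136,164)).items():
    d=np.abs(P[v0:v1,u0:u1,2]-P0[v0:v1,u0:u1,2]); print(n,'depth-changed frac',round(float(np.nanmean(d>.008)),3))
print(ctrl.get_obs()['time']); print(ctrl.finish_job())
```

```text
dish depth-changed frac 0.073
tape depth-changed frac 0.988
spanner depth-changed frac 0.129
lube depth-changed frac 0.048
62.1
the job is handed in; nothing more can be done
None
```

The job is handed in at 62 s of the 210 s allowed. There is no verdict back, and no check showed anything out of place, though one gave no reading.

- **Skewer:** I moved it off the rest first. It lies flat in the steel tray with its cam handle inside the walls.
- **Rest:** Both tire levers and the one multi-tool present lean side by side about 80 mm apart, lengthwise up the slope. I pushed each against the lip until it stopped hard (10–17 N), then released it. Close wrist views show them flat and straight within 1°, with no visible gap at the lip. In the top view their upper ends sit 1–2 mm past nominal, which is within the calibration error.
- **Grips:** All three stand one to a cell. Each met the cell floor at the predicted height to the millimetre, and the top view reads their tops at about 142 mm (144 mm expected).
- **Items to leave alone:**
  - The last before/after depth comparison showed only small changes for the dish, lube bottle and spanner (5–13% of pixels).
  - The tape reading was 99% changed, most likely because the arm was in the camera's line of sight. In a clear picture about a second earlier it was within a pixel of its starting place.
  - I judged the cartons by eye only, and they looked unmoved.

I did not see any tool get knocked aside during the run.

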